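Open the bench hood to its clip and shift the pot to the other ring

TASK

Raise the front sash of the clear bench hood by pushing up under the ledge along its bottom edge, until that edge is level with the pointer of the black clip on the hood's post. Then reach in under the sash and slide the lidded steel pot sideways along the hood's floor, without lifting or tipping it, from the ring it stands on into the middle of the empty ring. Leave the sash at the pointer and do not shift the other things.

Things in the scene. Friction and masses are not known exactly. Their poses are not given: they have to be found in the camera images.
- hood: Clear-walled bench hood, aluminium frame, 270 deep x 680 wide x 550 mm high, fixed. Origin on the table under the middle of the sash; x points into the hood, y to the robot's left, z up. Inner floor 12 mm above the origin, 620 mm wide between the posts, from 30 mm in front of the sash to 220 mm behind it. A fixed pane just behind the sash ends 322 mm above the floor.
- sash (a joint): Height of the sash's bottom edge above the hood's inner floor, m: 0 shut, 0.31 fully up; 0.09 to 0.13 at the start. The sash is a clear panel 614 wide x 210 mm high (0.7 kg) in vertical guides, counterbalanced: it stays where it is left and moves for about 3 to 4 N up or down.
- sash_edge (a point): Middle of the front lower edge of the sash's ledge, an aluminium strip 8 mm thick and 460 mm wide along the sash's bottom that sticks out towards the robot to 50 mm from the sash's middle plane (45 mm from its face). Its underside is the sash's bottom edge, level with this point. Axes as the hood's.
- clip_pointer (a point): Tip of the pointer (4 mm thick, point at mid-thickness) of the black clip (44 x 30 mm) on the front of the hood's right-hand (-y) post. Its height is where the sash's bottom edge is wanted: 265 to 290 mm above the hood's floor, differing between starts; fixed. Axes as the hood's.
- pot: Closed round steel pot, lid fixed, 90 mm in diameter (lid rim 96 mm, 63 to 67 mm above its base), 75 mm high plus a black knob 24 mm in diameter, up to 93 mm; about 0.45 kg. Origin at the centre of its underside, z up. It stands on the hood's floor in one of the two rings, about 58 mm behind the sash's plane.
- ring_empty: The empty one of two identical thin black rings marked on the hood's white floor side by side (about 150 to 190 mm apart), inner diameter 112 mm, outer 120 mm, flat; it can be to the left or the right of the pot. Origin at its centre on the floor; axes as the hood's.
- amber_jar: Amber glass jar, 64 mm in diameter, 100 mm high, standing inside the hood towards the back; loose. Origin at the centre of its underside.
- wash_bottle: White plastic bottle, 60 mm in diameter, 150 mm high, standing inside the hood towards the back; loose. Origin at the centre of its underside.
- petri: Flat round covered glass dish, 94 mm in diameter, 16 mm high, on the table to the right in front of the hood; loose. Origin at the centre of its underside.
- remote: White remote control, 140 x 45 x 18 mm, lying on the table to the left in front of the hood, long side along its x; loose. Origin at the centre of its underside.
- tissues: Soft-looking pack of tissues, 190 x 100 x 60 mm, on the table to the left of the hood, long side along its x; loose. Origin at the centre of its underside.
- beaker: Open glass beaker, 70 mm in diameter, 90 mm high, on the table to the right in front of the hood; loose. Origin at the centre of its underside.

How it is judged:
On the way, in this order (a step that is already met when the one before it is completed fails the run):
1. the sash's bottom edge is level with the clip's pointer, within 10 mm (z of sash_edge in the frame of clip_pointer between -0.01 and 0.01 m), for 0.3 s.
2. the pot has been slid into the empty ring, centred within 12 mm (all of step 1 and horizontal distance between pot and ring_empty below 0.012 m), for 0.2 s.
At the end, for the whole second after the job is handed in: The sash's bottom edge is within 10 mm of the height of the clip's pointer and still; the pot stands upright and still on the hood's floor with its centre within 12 mm of the centre of the ring that was empty (all of step 2 and velocity of joint sash between -0.01 and 0.01 m/s and linear speed of pot below 0.02 m/s and angle between pot's own z axis and vertical below 0.1 rad and z of pot in the frame of ring_empty below 0.006 m); the robot touches nothing.
It fails at once if the pot is lifted more than 8 mm off the hood's floor (z of pot in the frame of ring_empty above 0.008 m).
It fails at once if the pot is tipped by more than 0.2 rad (angle between pot's own z axis and vertical above 0.2 rad).
It fails at once if another thing (jar, bottle, dish, remote, tissues, beaker) is shifted by more than 20 mm (distance of any of amber_jar, wash_bottle, petri, remote, tissues, beaker from where it was at the start of the episode above 0.02 m).
It also fails if it takes over 72 s, if anything falls off the work surface, if the arm or the gripper's body presses on something with over 40 N, if the wrist force passes 120 N, or if a joint passes its speed limit or range.

ROBOT

A 7-joint arm with a two-finger parallel gripper is mounted at the origin on the work surface. World frame = base frame: x ahead of the robot, y to its left, z up, the work surface at z = 0. Lengths are in m, angles in rad, forces in N, time in s.
With the tool pointing down it reaches from about 0.4 to 0.85 m from the base axis. Payload 10.4 kg.
Tool frame: the origin (TCP) lies midway between the tips of the shut fingers; the grasp point (between the pads) lies 19 mm behind it; z points along the fingers, y is the direction in which the jaws open and shut (so a half turn about z gives the same grasp; the last joint's range is limited). The gripper opens to 87 mm and grips with 3 to 60 N. Pads are 19 mm wide; open, the fingers measure 117 mm over their backs; the gripper's body (75 mm by 190 mm) begins 51 mm behind the grasp point.
Start: joints at [1.326, 0.332, -0.065, 1.46, 0.022, 1.35, -0.088], TCP at [0.138, -0.61, 0.187] pointing down, gripper open.
Joint ranges: [-2.6, 2.6], [-0.5, 2.12], [-1.47, 1.34], [0.16, 2.42], [-1.27, 4.41], [0.06, 2.06], [-2.6, 2.6]. Speed limits (rad/s): [2.22, 2.22, 2.79, 2.79, 3.14, 3.14, 3.14].

INTERFACE

Orientations are given as a unit quaternion [x, y, z, w].
In Python, from workcell import arm, capture, camera_params gives the robot as it stands. The module is installed in compiled form; this text tells all that it offers.
- The arm moves only by the shell command python3 -m creep 'ROWS'. ROWS is JSON, a list of rows, each an object with "rotation": the turn, a rotation vector about the tool's x, y, z in degrees, a list of three; "offset": the shift along the tool's x, y, z in mm, a list of three; "claw": the opening, from 0 (shut) to 1 (fully open). In form: [{"rotation": [ax, ay, az], "offset": [tx, ty, tz], "claw": claw}, ...]. A call has exactly 5 rows; each row shifts and turns the commanded pose from where the row before left it, along the tool's axes as they then stand; what a row does not reach is not made up. A row lasts 1/12 s, in which the tool goes at most 41.7 mm and 7.16 degrees, less where a joint would pass 70% of its speed; a pose out of reach is approached as far as the arm can. A call with a gripper value outside its range is refused whole. The fingers move at their own pace and stop on an object; the grip force is fixed at half the most. Time passes only in rows, so rows that do not move let the fingers close, or fill a call up. It gives the time, the measured TCP pose, the force and the opening at its end, in the units of the state.
- arm.get_obs(): the state, without advancing time (a new reading comes with each control period).
- capture(name): name is "scene" or "top"; returns the picture (480x640x3 uint8, red, green, blue); there is no depth.
- camera_params(name): a dict with "fx", "fy", "cx", "cy" (pixels), "eye" and "rotation" of the camera in the world. Camera axes: x right, y down, z forward; pixel columns grow to the right and rows downward; lengths in m; the calibration is good to about 2 mm. A picture is of the moment at which its call begins. camera_params takes no time and is no camera call.
- arm.sign_off(): hands the job in, once; it reports no verdict.
The state is a dict: "clock": time; "q": joint angles; "joint_velocities": joint speeds; "tau": joint torques, N m; "ee_pos": TCP position; "eef_rot": TCP orientation; "wrist_force": force on the tool from outside, world axes, zero at the start; "wrist_torque": the same for the moment, N m; "width": finger opening in m.
Only numpy, scipy, OpenCV 4.12 (cv2) and the standard library are available. Lean on these libraries where they do the work, as an engineer would, in place of code of your own. Each camera call takes 0.05 s, during which the arm holds its last target. There are 200 camera calls.

## Working session

There is one attempt and no reset: what is moved stays moved. The work goes in short steps, Python scripts to look and compute and a shell command to move; the robot and the scene stay as the last step left them, time stands still between calls to the robot, and variables do not carry over. Pictures are saved under pics/ and viewed, about 8 in all and at most 12, crops included, and the job is handed in when it is done.

```bash
mkdir -p pics
python3 - <<'E'
from workcell import arm,capture,camera_params
import cv2
o=arm.get_obs();print({k:(v if isinstance(v,float) else [round(float(x),3) for x in (v if hasattr(v,'__len__') else [v])]) for k,v in o.items()})
for n in("scene","top"):
    im=capture(n);cv2.imwrite(f"pics/{n}0.png",im[:,:,::-1]);print(n,camera_params(n))
E
```

```text
{'clock': 0.0, 'q': [1.326, 0.333, -0.065, 1.461, 0.022, 1.35, -0.088], 'joint_velocities': [-0.001, 0.0, 0.0, -0.0, 0.0, 0.0, 0.0], 'tau': [-0.0, -62.325, 0.024, -38.99, -0.062, 0.04, 0.0], 'ee_pos': [0.137, -0.609, 0.186], 'eef_rot': [0.994, 0.111, -0.0, -0.001], 'wrist_force': [0.16, 0.671, 0.691], 'wrist_torque': [0.055, 0.05, -0.025], 'width': 0.08719586527143225}
scene {'fx': 614.0785270762725, 'fy': 614.0785270762725, 'cx': 337.1269683902441, 'cy': 233.55880400230544, 'eye': array([ 0.58434125, -0.46306981,  1.65877564]), 'rotation': array([ 9.86362045e-01,  1.50717207e-02, -4.68438186e-04, -1.63897955e-01])}
top {'fx': 543.9286946646162, 'fy': 543.9286946646162, 'cx': 313.2688294113655, 'cy': 239.16561941042306, 'eye': array([0.34769438, 0.02959316, 1.35914753]), 'rotation': array([ 0.71572856, -0.69365627,  0.06213444, -0.05208566])}
```

View pics/scene0.png

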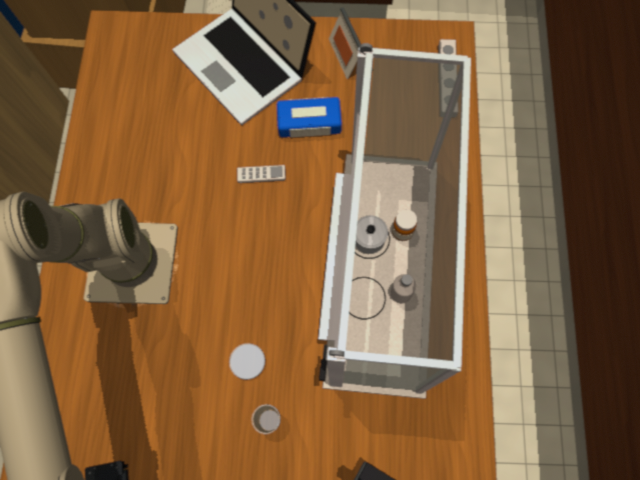

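View pics/top0.png

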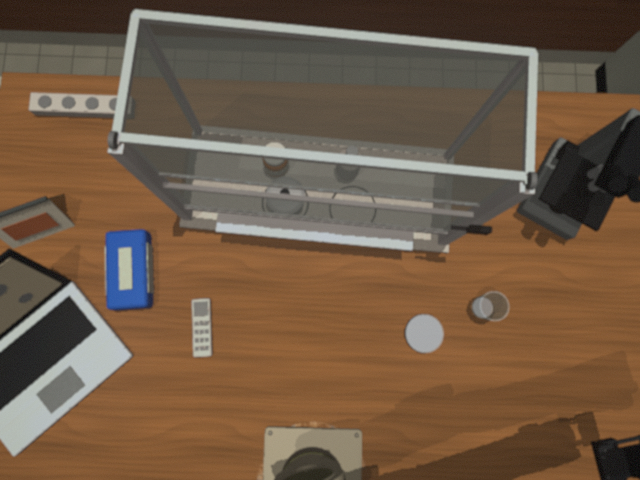

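The scene view shows the hood at the right, with the pot at (370,235), the empty ring at (365,298) and the clip at about (324,365). In the top view the ledge runs from (216,228) to (412,245) and the clip is at (475,229). I'll enlarge both crops.

```bash
cat > h.py <<'E'
import numpy as np,cv2
from scipy.spatial.transform import Rotation as R
from workcell import arm,capture,camera_params
C={n:camera_params(n) for n in("scene","top")}
def ray(n,u,v):
    c=C[n];d=R.from_quat(c["rotation"]).apply([(u-c["cx"])/c["fx"],(v-c["cy"])/c["fy"],1]);return c["eye"],d/np.linalg.norm(d)
def onz(n,u,v,z):
    e,d=ray(n,u,v);return e+d*(z-e[2])/d[2]
def tri(s,t):
    A=np.zeros((3,3));b=np.zeros(3);r=[ray("scene",*s),ray("top",*t)]
    for e,d in r:
        P=np.eye(3)-np.outer(d,d);A+=P;b+=P@e
    p=np.linalg.solve(A,b);return p,[np.linalg.norm((np.eye(3)-np.outer(d,d))@(p-e))for e,d in r]
def proj(n,p):
    c=C[n];q=R.from_quat(c["rotation"]).inv().apply(np.array(p)-c["eye"]);return np.array([c["fx"]*q[0]/q[2]+c["cx"],c["fy"]*q[1]/q[2]+c["cy"]])
E
python3 - <<'E'
from h import *
np.set_printoptions(precision=4,suppress=True)
print(onz("scene",130,265,0),onz("top",313,450,0),proj("top",[0,0,0]),proj("scene",[0,0,0]))
print("remote",onz("scene",261,174,.018),onz("top",201,327,.018))
a=cv2.imread("pics/scene0.png")[150:400,300:500];b=cv2.imread("pics/top0.png")[110:260,160:560]
cv2.imwrite("pics/s1.png",cv2.resize(a[:],None,fx=3,fy=3,interpolation=cv2.INTER_CUBIC)[:, :][:600] if 0 else cv2.resize(a,None,fx=2.4,fy=2.4,interpolation=cv2.INTER_CUBIC))
cv2.imwrite("pics/t1.png",cv2.resize(b,None,fx=2,fy=2,interpolation=cv2.INTER_CUBIC))
E
```

```text
[-0.0032 -0.0075  0.    ] [ 0.0612 -0.001  -0.    ] [311.7808 477.134 ] [131.496  262.4601]
remote [0.3466 0.2742 0.018 ] [0.342  0.2796 0.018 ]
```

View pics/s1.png

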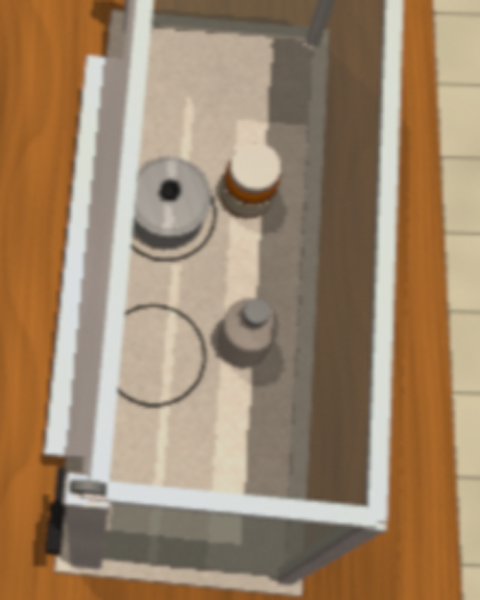

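View pics/t1.png

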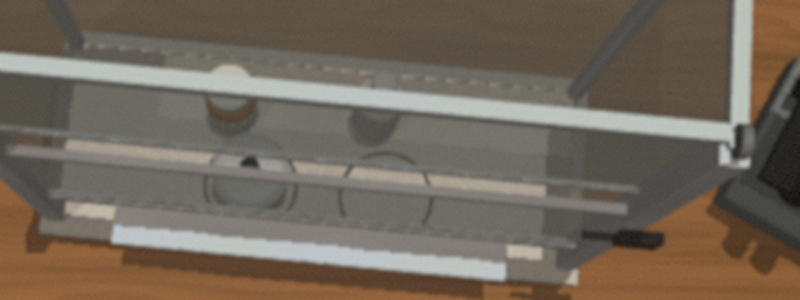

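The scene crop (scale 2.4) shows the ledge's front corners at about (337,174) and (319,340). The pot knob is at (371,229), and the empty ring is centred near (363,298) with its left side behind the post. In the top crop (scale 2) the ledge's front corners are at (216,231) and (412,250), the knob is at (284,191), and the clip pointer tip is near (451,228). Next I'll zoom in on the clip and ledge ends.

Run:
```python
from h import *
np.set_printoptions(precision=4,suppress=True)
L=tri((336.7,173.8),(216,231.5));Rr=tri((318.8,339.6),(412.5,250));print("ledge",L,Rr)
K=tri((371,229),(284.5,191));print("knob",K)
# ring from scene: floor points of dark pixels
im={n:cv2.imread(f"pics/{n}0.png") for n in("scene","top")}
for p in [(300+204/2.4,150+355/2.4),(300+155/2.4,150+304/2.4),(300+155/2.4,150+406/2.4)]:print("ringpt",onz("scene",*p,.012))
for p in [(160+339/2,110+195/2),(160+432/2,110+195/2),(160+386/2,110+153/2)]:print("ringpt top",onz("top",*p,.012))
t=[cv2.resize(im["scene"][325:385,305:355],None,fx=8,fy=8,interpolation=cv2.INTER_CUBIC),
   cv2.resize(im["top"][210:270,400:500],None,fx=4,fy=4,interpolation=cv2.INTER_CUBIC)]
t[1]=cv2.copyMakeBorder(t[1],0,240,0,0,cv2.BORDER_CONSTANT)
cv2.imwrite("pics/z2.png",np.hstack(t))
```

```text
ledge (array([0.5665, 0.245 , 0.0963]), [np.float64(0.002071304277202676), np.float64(0.0020713042772028973)]) (array([ 0.5357, -0.2171,  0.1051]), [np.float64(0.001361816101496915), np.float64(0.0013618161014969335)])
knob (array([0.6663, 0.086 , 0.0998]), [np.float64(0.0010608093502739988), np.float64(0.0010608093502739047)])
ringpt [ 0.7107 -0.0824  0.012 ]
ringpt [ 0.6539 -0.0241  0.012 ]
ringpt [ 0.6557 -0.1428  0.012 ]
ringpt top [ 0.6504 -0.025   0.012 ]
ringpt top [ 0.6544 -0.1431  0.012 ]
ringpt top [ 0.7072 -0.0836  0.012 ]
```

View pics/z2.png

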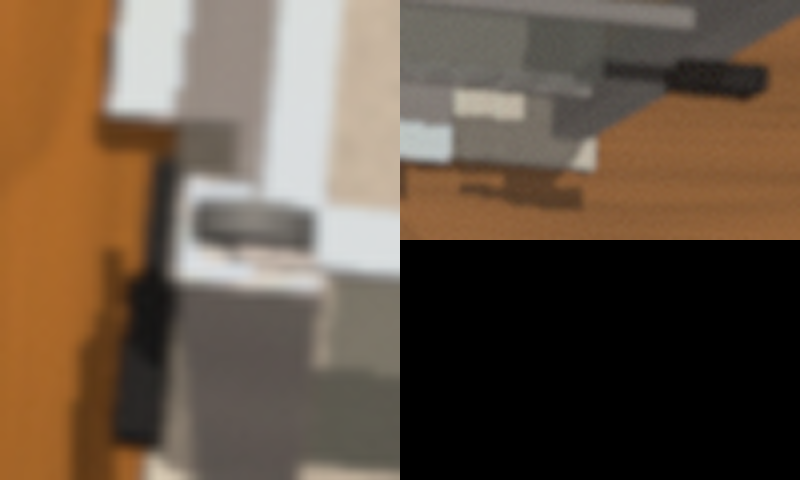

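Zoomed, the pointer tip is at about (325.7,345.0) in the scene view and (451.2,227.5) in the top view. The ledge's right front corner is at about (318,339) in the scene view. I'll start by raising the arm, logging joint states so I can fit its kinematics.

```bash
cat > log.py <<'E'
import json;from workcell import arm
o=arm.get_obs();d={k:(o[k].tolist() if hasattr(o[k],'tolist') else o[k]) for k in o}
open("log.jsonl","a").write(json.dumps({"q":list(d["q"]),"p":list(d["ee_pos"]),"r":list(d["eef_rot"])})+"\n")
r=lambda v:[round(x,3) for x in v]
print(round(d["clock"],2),"q",r(d["q"]),"p",r(d["ee_pos"]),"r",r(d["eef_rot"]),"F",r(d["wrist_force"]),"w",round(d["width"],3))
E
python3 log.py
python3 -m creep '[{"rotation":[0,0,0],"offset":[0,0,-40],"claw":0},{"rotation":[0,0,0],"offset":[0,0,-40],"claw":0},{"rotation":[0,0,0],"offset":[0,0,-40],"claw":0},{"rotation":[0,0,0],"offset":[0,0,-40],"claw":0},{"rotation":[0,0,0],"offset":[0,0,-40],"claw":0}]'; python3 log.py
python3 -m creep '[{"rotation":[0,0,4],"offset":[20,-30,0],"claw":0},{"rotation":[0,0,4],"offset":[20,-30,0],"claw":0},{"rotation":[0,4,0],"offset":[20,-30,0],"claw":0},{"rotation":[0,4,0],"offset":[20,-30,0],"claw":0},{"rotation":[4,0,0],"offset":[20,-30,0],"claw":0}]'; python3 log.py
python3 - <<'E'
from h import *
np.set_printoptions(precision=4,suppress=True)
print("tip",tri((325.7,345),(451.2,227.5)))
print("jar",onz("scene",406,220,.1),"bottle",onz("scene",406,281,.15),"beaker",onz("scene",266,420,.05),"petri",onz("scene",247,362,.016))
E
```

```text
0.1 q [1.326, 0.333, -0.065, 1.461, 0.022, 1.35, -0.089] p [0.137, -0.609, 0.186] r [0.994, 0.111, -0.0, -0.001] F [-0.294, -0.292, -0.508] w 0.087
clock: 0.52
ee_pos: [0.1373, -0.6092, 0.3888]
eef_rot: [0.994, 0.111, -0.0, -0.0]
wrist_force: [-0.6, -1.2, 0.2]
width: 0.0614
0.52 q [1.31, 0.323, -0.05, 1.057, 0.016, 1.762, -0.083] p [0.137, -0.609, 0.389] r [0.994, 0.111, -0.0, -0.0] F [-0.63, -1.186, 0.152] w 0.061
clock: 0.93
ee_pos: [0.216, -0.4463, 0.3918]
eef_rot: [0.996, 0.042, 0.07, -0.037]
wrist_force: [-0.1, 0.3, 0.1]
width: 0.0281
0.93 q [1.249, 0.042, -0.103, 1.389, -0.155, 1.725, -0.364] p [0.216, -0.446, 0.392] r [0.996, 0.042, 0.07, -0.037] F [-0.118, 0.289, 0.06] w 0.028
tip (array([ 0.5567, -0.2582,  0.2904]), [np.float64(0.0018477482865359165), np.float64(0.0018477482865360034)])
jar [0.7597 0.1141 0.1   ] bottle [ 0.753  -0.0689  0.15  ] beaker [ 0.4109 -0.4127  0.05  ] petri [ 0.3473 -0.267   0.016 ]
```

```bash
cat > kin.py <<'E'
import json,itertools,numpy as np
from scipy.spatial.transform import Rotation as R
from scipy.optimize import least_squares
def fk(q,L,s):
    r=R.identity();p=np.array([0,0,L[0]])
    ax="zyzyzyz";t=[None,None,[L[4],0,L[1]],None,[L[5],0,L[2]],None,[L[6],0,L[3]]]
    for i in range(7):
        r=r*R.from_euler(ax[i],s[i]*q[i])
        if t[i] is not None:p=p+r.apply(t[i])
    return p,r
def load():return [json.loads(l) for l in open("log.jsonl")]
def fit(n=4):
    D=load();best=None
    for z in itertools.product([1,-1],repeat=4):
        s=[z[0],1,z[1],1,z[2],1,z[3]]
        def f(L):return np.concatenate([fk(d["q"],list(L)+[0]*(7-len(L)),s)[0]-d["p"] for d in D])
        o=least_squares(f,[.36,.5,.47,.4]+[0]*(n-4))
        # rotation mismatch, allowing fixed tool offset about z
        rs=[fk(d["q"],[0]*7,s)[1].inv()*R.from_quat(d["r"]) for d in D]
        e=max((rs[0].inv()*x).magnitude() for x in rs)
        c=(e+np.abs(o.fun).max(),s,o.x,np.abs(o.fun).max(),e,rs[0].as_rotvec())
        if best is None or c[0]<best[0]:best=c
    return best
if __name__=="__main__":
    np.set_printoptions(precision=4,suppress=True);print(fit(4));print(fit(7))
E
python3 kin.py
```

```text
(np.float64(0.04361069994136928), [-1, 1, -1, 1, -1, 1, -1], array([-0.0744,  0.4936,  0.4768,  0.0967]), np.float64(0.04361069994136882), 4.563025411040072e-16, array([-0.    , -0.    ,  1.5708]))
(np.float64(0.03728263209597306), [-1, 1, -1, 1, -1, 1, -1], array([ 0.1474,  0.4518,  0.4634,  0.2863, -0.0638,  0.0049, -0.0883]), np.float64(0.0372826320959726), 4.563025411040072e-16, array([-0.    , -0.    ,  1.5708]))
```

```bash
python3 -m creep '[{"rotation":[0,0,0],"offset":[15,-30,-5],"claw":0},{"rotation":[0,0,0],"offset":[15,-30,-5],"claw":0},{"rotation":[0,6,0],"offset":[10,-30,0],"claw":0},{"rotation":[0,6,0],"offset":[10,-30,0],"claw":0},{"rotation":[0,6,0],"offset":[10,-30,0],"claw":0}]'>/dev/null; python3 log.py
python3 -m creep '[{"rotation":[6,0,0],"offset":[0,-20,0],"claw":0},{"rotation":[6,0,0],"offset":[0,-20,0],"claw":0},{"rotation":[6,0,0],"offset":[0,-20,0],"claw":0},{"rotation":[6,0,0],"offset":[0,0,0],"claw":0},{"rotation":[0,0,0],"offset":[0,0,0],"claw":0}]'>/dev/null; python3 log.py
python3 -m creep '[{"rotation":[0,0,-6],"offset":[0,0,-10],"claw":0},{"rotation":[0,0,-6],"offset":[0,0,-10],"claw":0},{"rotation":[0,0,-6],"offset":[0,0,-10],"claw":0},{"rotation":[0,0,-6],"offset":[0,0,0],"claw":0},{"rotation":[0,0,0],"offset":[0,0,0],"claw":0}]'>/dev/null; python3 log.py
cat > kin2.py <<'E'
import json,numpy as np
from scipy.spatial.transform import Rotation as R
S=[-1,1,-1,1,-1,1,-1];AX="zyzyzyz"
def rots(q):
    r=[R.identity()]
    for i in range(7):r.append(r[-1]*R.from_euler(AX[i],S[i]*q[i]))
    return r
def fit():
    D=[json.loads(l) for l in open("log.jsonl")]
    A=np.vstack([np.hstack([r.as_matrix() for r in rots(d["q"])]) for d in D]);b=np.concatenate([d["p"] for d in D])
    x0=np.zeros(24);x0[2]=.3;x0[11]=.49;x0[17]=.47;x0[23]=.3
    l=1e-3;x=x0+np.linalg.solve(A.T@A+l**2*np.eye(24),A.T@(b-A@x0))
    return x.reshape(8,3),np.abs(A@x-b).max()
def fk(q,x):
    r=rots(q);return sum(a.apply(t) for a,t in zip(r,x)),r[-1]*R.from_euler("z",np.pi/2)
if __name__=="__main__":
    np.set_printoptions(precision=4,suppress=True);print(*fit())
E
python3 kin2.py
```

```text
1.35 q [1.257, -0.31, -0.065, 1.708, -0.48, 1.659, -0.362] p [0.262, -0.295, 0.423] r [0.972, 0.037, 0.226, -0.044] F [-1.174, 0.322, 0.656] w 0.002
1.77 q [1.225, -0.092, -0.015, 1.602, -0.59, 1.978, -0.331] p [0.253, -0.238, 0.43] r [0.941, 0.082, 0.209, -0.251] F [-0.59, -1.287, -1.04] w 0.001
2.18 q [1.213, -0.073, 0.026, 1.526, -0.589, 2.03, 0.091] p [0.242, -0.253, 0.457] r [0.904, 0.279, 0.258, -0.195] F [0.066, -0.391, 0.434] w 0.0
[[-0.0001 -0.      0.2791]
 [ 0.     -0.0108 -0.0209]
 [-0.     -0.0108 -0.0207]
 [ 0.     -0.0118  0.4693]
 [-0.     -0.0118  0.01  ]
 [ 0.     -0.0002  0.48  ]
 [ 0.     -0.0002  0.0437]
 [-0.     -0.      0.3437]] 7.514735891056556e-07
```

```bash
cat > ik.py <<'E'
from kin2 import *
from scipy.optimize import least_squares
X=fit()[0]
LO=np.array([-2.6,-.5,-1.47,.16,-1.27,.06,-2.6])+.06;HI=np.array([2.6,2.12,1.34,2.42,4.41,2.06,2.6])-.06
YAW=-3.8;O=np.array([.601,.0106,0])
H=R.from_euler("z",YAW,degrees=True)
def w(h):return O+H.apply(h)
def ori(yaw,pitch,roll=0): # tool x up, y to -hood y, z forward (hood axes), pitched down
    b=R.from_matrix(np.array([[0,0,1],[0,-1,0],[1,0,0]]).T.T)
    return R.from_euler("z",YAW+yaw,degrees=True)*R.from_euler("y",pitch,degrees=True)*b*R.from_euler("z",roll,degrees=True)
def ik(p,r,q0,reg=.01):
    def f(q):
        a,b=fk(q,X);return np.concatenate([(a-p)*10,(b.inv()*r).as_rotvec()*3,reg*(q-q0)])
    o=least_squares(f,np.clip(q0,LO+1e-3,HI-1e-3),bounds=(LO,HI),max_nfev=80);a,b=fk(o.x,X)
    return o.x,np.linalg.norm(a-p),(b.inv()*r).magnitude()
def elbow(q):
    r=rots(q);return sum(r[i].apply(X[i]) for i in range(5))
def wrist(q):
    r=rots(q);return sum(r[i].apply(X[i]) for i in range(6))
E
python3 - <<'E'
from ik import *
np.set_printoptions(precision=2,suppress=True)
q0=np.array(json.loads(open("log.jsonl").readlines()[-1])["q"])
print(ori(0,0).as_matrix().round(2).tolist())
seeds=[[0,0,0,2,b,.8,c] for b in(-1,0,1.5,3) for c in(0,1.5,-1.5)]
for y in(-.15,0,.15):
  for yaw in(-40,-20,0,20,40):
    for pit in(10,25):
      best=None
      for s in seeds:
        q,e,a=ik(w([-.015,y,.075]),ori(yaw,pit),np.array(s,float),.002)
        if e<.003 and a<.03:
            q2,e2,a2=ik(w([-.015,y,.27]),ori(yaw,pit),q,.002)
            if e2<.003 and a2<.03:
                m=min((q-LO).min(),(HI-q).min(),(q2-LO).min(),(HI-q2).min())
                if best is None or m>best[0]:best=(m,q,q2,elbow(q),wrist(q))
      if best:print(y,yaw,pit,*best)
E
```

```text
[[-0.0, -0.07, 1.0], [0.0, -1.0, -0.07], [1.0, 0.0, -0.0]]
-0.15 -40 10 4.440892098500626e-16 [ 0.36  0.85 -0.86  2.36  2.15  1.85  2.  ] [ 0.87  0.23 -1.41  2.36  1.79  1.43  2.35] [ 0.31 -0.15  0.53] [0.3  0.13 0.14]
-0.15 40 10 2.220446049250313e-16 [ 1.54  0.88 -0.76  2.08 -1.21  0.91  1.09] [ 1.82  0.5  -1.1   2.08 -1.21  1.03  0.68] [-0.02 -0.36  0.52] [ 0.27 -0.36  0.14]
-0.15 40 25 0.13305441438874 [ 1.64  0.73 -0.98  2.1  -0.96  0.68  0.7 ] [ 1.82  0.26 -1.13  2.02 -1.08  1.04  0.39] [-0.05 -0.31  0.57] [ 0.29 -0.35  0.24]
0 -40 10 0.1662107332447138 [-0.42  0.71 -0.43  2.18  1.65  1.65  1.89] [-0.37  0.22 -0.49  2.19  1.49  1.55  2.32] [0.29 0.09 0.58] [0.31 0.28 0.14]
0.15 -40 10 0.18270038041358516 [-0.81  0.78 -0.23  1.9   1.41  1.63  2.01] [-0.79  0.41 -0.25  1.92  1.37  1.68  2.36] [0.25 0.21 0.56] [0.32 0.43 0.14]
0.15 -40 25 4.195962531960973e-05 [-0.86  0.57 -0.11  1.94  1.23  1.35  2.2 ] [-0.44  0.31 -0.59  1.85  1.24  1.59  2.54] [0.2  0.16 0.63] [0.34 0.4  0.24]
0.15 -20 10 0.12484355941819025 [-0.71  0.67 -0.32  2.22  1.76  1.53  1.88] [-0.68  0.18 -0.36  2.24  1.59  1.4   2.32] [0.24 0.16 0.6 ] [0.25 0.32 0.14]
```

Run:
```python
from ik import *
np.set_printoptions(precision=2,suppress=True)
seeds=[[a,.5,0,2,b,.8,c] for a in(0,1) for b in(-1,0,1.5,3) for c in(0,1.5)]
def run(tag,P,yaw,pit):
  best=None
  for s in seeds:
    q=np.array(s,float);m=9;Q=[]
    for p in P:
      q,e,a=ik(w(p),ori(yaw,pit),q,.002)
      if e>.002 or a>.02:break
      m=min(m,(q-LO).min(),(HI-q).min());Q.append(q)
    else:
      if m>.02 and (best is None or m>best[0]):best=(m,*Q,wrist(Q[0]))
  if best:print(tag,yaw,pit,*best)
for y in(-.19,-.1,0,.1,.19):
  for yaw,pit in((0,15),(0,30),(0,45),(15,15),(15,30),(15,45),(-15,15),(-15,30),(-15,45)):
    run(y,[[-.03,y,.08],[-.03,y,.27]],yaw,pit)
for yaw,pit in((0,20),(0,30),(0,40),(0,50),(-15,30)):run("push",[[.085,.145,.035],[.085,-.03,.035]],yaw,pit)
```

```text
0.19 -15 15 0.11451232329833605 [-0.69  0.58 -0.4   2.24  1.75  1.45  1.97] [-0.65  0.11 -0.43  2.22  1.52  1.3   2.43] [0.23 0.32 0.18]
push 0 40 0.08061206932790288 [-0.2   0.35 -0.33  2.17  1.9   0.54  2.45] [ 0.28  0.28 -0.4   2.28  2.51  0.34  2.15] [0.4  0.17 0.28]
push -15 30 0.055216490556383224 [-0.18  0.57 -0.57  2.1   1.87  1.08  2.27] [ 0.1   0.43 -0.46  2.3   2.2   0.86  2.12] [0.38 0.26 0.23]
```

```bash
cat > srch.py <<'E'
from ik import *
np.set_printoptions(precision=2,suppress=True)
rng=np.random.default_rng(0)
seeds=[LO+(HI-LO)*rng.random(7) for _ in range(10)]
def run(tag,P,yaw,pit,roll):
  best=None
  for s in seeds:
    q=s;m=9;Q=[]
    for p in P:
      q,e,a=ik(w(p),ori(yaw,pit,roll),q,.002)
      if e>.002 or a>.02:break
      m=min(m,(q-LO).min(),(HI-q).min());Q.append(q)
    else:
      if m>.01 and (best is None or m>best[0]):best=(m,*Q,wrist(Q[0]))
  if best:print(tag,yaw,pit,roll,*best,flush=True)
E
timeout 500 python3 - <<'E'
from srch import *
for roll in(0,180):
  for y,yaw,pit in((0,0,50),(.19,0,30),(.19,0,45),(.19,-15,15),(.19,-15,30),(-.19,15,15),(-.19,15,30),(-.19,0,30),(-.19,0,45)):
    run(y,[[-.03,y,.08],[-.03,y,.27]],yaw,pit,roll)
  for yaw,pit in((0,30),(0,40),(0,50),(-15,30)):run("push",[[.085,.145,.035],[.085,-.03,.035]],yaw,pit,roll)
E
```

```text
0.19 -15 15 0 0.07701625732725326 [-1.48  0.6   0.43  2.28  1.54  1.05  1.88] [-1.49  0.07  0.44  2.26  1.48  1.24  2.42] [0.23 0.32 0.18]
push 0 40 0 0.0554494228097524 [-0.85  0.35  0.37  2.21  1.97  0.36  2.24] [-0.23  0.26  0.13  2.3   2.78  0.3   1.79] [0.4  0.17 0.28]
push -15 30 0 0.01388703129632729 [-1.07  0.53  0.41  2.15  1.7   0.69  2.1 ] [-0.75  0.42  0.43  2.35  2.27  0.64  1.79] [0.38 0.26 0.23]
0.19 0 45 180 0.10539001289159566 [ 0.02  0.15 -0.78  2.25  1.38  0.64 -0.33] [-0.02 -0.19 -0.63  2.06  0.61  0.72  0.47] [0.31 0.22 0.35]
0.19 -15 15 180 0.12088815837698563 [-0.58  0.6  -0.51  2.24  1.79  1.5  -1.16] [-0.53  0.12 -0.55  2.22  1.53  1.31 -0.71] [0.23 0.32 0.18]
0.19 -15 30 180 0.1425731805647641 [-0.3   0.41 -0.72  2.22  1.62  1.22 -0.87] [-0.26 -0.01 -0.7   2.1   1.2   1.09 -0.35] [0.27 0.31 0.27]
push 0 30 180 0.021764156808674606 [ 0.62  1.03 -1.3   2.22  2.38  1.28 -0.43] [ 1.12  0.94 -1.31  2.34  2.56  0.92 -0.38] [0.36 0.17 0.23]
push 0 40 180 0.09050364364365038 [ 0.05  0.4  -0.6   2.16  1.91  0.62 -0.62] [ 0.49  0.32 -0.62  2.27  2.4   0.38 -0.84] [0.4  0.17 0.28]
push 0 50 180 0.1224615848963696 [ 0.2   0.41 -0.73  2.04  1.42  0.56 -0.09] [ 0.48  0.29 -0.61  2.14  1.39  0.24  0.16] [0.45 0.17 0.33]
push -15 30 180 0.0501281627988619 [-0.27  0.54 -0.46  2.11  1.84  1.03 -0.89] [-0.01  0.41 -0.35  2.31  2.2   0.83 -1.06] [0.38 0.26 0.23]
```

Run:
```python
from ik import *
np.set_printoptions(precision=3,suppress=True)
q0=np.array(json.loads(open("log.jsonl").readlines()[-1])["q"])
s=np.array([-.3,.41,-.72,2.22,1.62,1.22,-.87]);rr=ori(-15,25,180)
q=s
for h in([-.025,.19,.27],[-.025,.19,.06],[-.075,.19,.06],[-.075,.19,.15],[-.075,.19,.25]):
    q,e,a=ik(w(h),rr,q,.002);print(h,w(h),q,round(e,4),round(a,3),"wr",wrist(q))
qa=q
for via in(None,np.array([.5,-.35,-.4,2.1,.4,1.7,-.3])):
  print("via",via)
  path=[q0,qa] if via is None else [q0,via,qa]
  for a,b in zip(path,path[1:]):
    for t in np.linspace(0,1,6):
        qq=a+(b-a)*t;p,r=fk(qq,X);z=r.apply([0,0,1]);print(round(t,1),"tcp",p,"z",z,"wr",wrist(qq),"el",elbow(qq))
print("tissues",onz("scene",310,115,.06) if 0 else "")
```

```text
[-0.025, 0.19, 0.27] [0.589 0.202 0.27 ] [-0.064  0.05  -0.931  2.13   1.352  1.16  -0.483] 0.0 0.0 wr [0.256 0.315 0.434]
[-0.025, 0.19, 0.06] [0.589 0.202 0.06 ] [-0.394  0.53  -0.641  2.224  1.732  1.331 -1.01 ] 0.0 0.0 wr [0.256 0.315 0.224]
[-0.075, 0.19, 0.06] [0.539 0.205 0.06 ] [-0.446  0.51  -0.697  2.285  1.654  1.396 -1.065] 0.0 0.0 wr [0.206 0.318 0.224]
[-0.075, 0.19, 0.15] [0.539 0.205 0.15 ] [-0.277  0.281 -0.872  2.273  1.508  1.331 -0.841] 0.0 0.0 wr [0.206 0.318 0.314]
[-0.075, 0.19, 0.25] [0.539 0.205 0.25 ] [-0.239  0.004 -0.857  2.21   1.292  1.205 -0.557] 0.0 0.0 wr [0.206 0.318 0.414]
via None
0.0 tcp [ 0.242 -0.253  0.457] z [ 0.357  0.496 -0.792] wr [ 0.104 -0.445  0.763] el [-0.051  0.006  0.707]
0.2 tcp [ 0.264 -0.21   0.33 ] z [-0.096  0.364 -0.927] wr [ 0.301 -0.351  0.689] el [-0.042 -0.016  0.706]
0.4 tcp [ 0.288 -0.203  0.253] z [-0.348 -0.073 -0.935] wr [ 0.423 -0.175  0.615] el [-0.026 -0.032  0.705]
0.6 tcp [ 0.377 -0.184  0.228] z [-0.166 -0.558 -0.813] wr [0.441 0.033 0.543] el [-0.006 -0.038  0.704]
0.8 tcp [ 0.502 -0.057  0.237] z [ 0.373 -0.695
[... 790 characters left out ...]
0.457 -0.809] wr [ 0.326 -0.04   0.584] el [-0.139  0.03   0.681]
0.0 tcp [ 0.183 -0.217  0.271] z [-0.37  -0.457 -0.809] wr [ 0.326 -0.04   0.584] el [-0.139  0.03   0.681]
0.2 tcp [ 0.269 -0.224  0.272] z [-0.198 -0.674 -0.712] wr [0.346 0.037 0.547] el [-0.111 -0.     0.689]
0.4 tcp [ 0.369 -0.187  0.274] z [ 0.07  -0.787 -0.613] wr [0.342 0.118 0.511] el [-0.078 -0.021  0.696]
0.6 tcp [ 0.464 -0.099  0.273] z [ 0.38  -0.761 -0.525] wr [0.316 0.196 0.476] el [-0.042 -0.033  0.7  ]
0.8 tcp [0.528 0.036 0.265] z [ 0.665 -0.588 -0.46 ] wr [0.27  0.264 0.443] el [-0.005 -0.033  0.701]
1.0 tcp [0.539 0.205 0.25 ] z [ 0.858 -0.292 -0.423] wr [0.206 0.318 0.414] el [ 0.031 -0.024  0.701]
tissues
```

```bash
cat > rows.py <<'E'
from ik import *
def seg(p,r,P,Rg,n=5):
    v=((r.inv()*Rg).as_rotvec(degrees=True)/n).round(1);dr=R.from_rotvec(v,degrees=True)
    M=sum((dr**k).as_matrix() for k in range(n));t=(np.linalg.solve(M,r.inv().apply(P-p))*1000).round(0)
    pp,rr=p,r
    for k in range(n):pp=pp+rr.apply(t/1000);rr=rr*dr
    flag="" if np.linalg.norm(v)<7.1 and np.linalg.norm(t)<41 else " TOO FAST"
    print(f"rot {v.tolist()} off {[int(x) for x in t]} x{n} -> {pp.round(3)}{flag}");return pp,rr
def now():
    from workcell import arm
    o=arm.get_obs();return np.array(o["ee_pos"]),R.from_quat(o["eef_rot"]),np.array(o["q"])
E
python3 - <<'E'
from rows import *
p,r,q0=now()
q,_,_=ik(w([-.075,.19,.25]),ori(-15,25,180),np.array([-.239,.004,-.857,2.21,1.292,1.205,-.557]),.002)
for t in np.linspace(0,1,9)[1:]:
    p,r=seg(p,r,*fk(q0+(q-q0)*t,X))
E
```

```text
rot [1.5, -3.2, -0.4] off [-3, 2, 18] x5 -> [ 0.26  -0.224  0.372]
rot [0.5, -3.6, -1.1] off [0, 3, 13] x5 -> [ 0.268 -0.208  0.307]
rot [-0.5, -3.7, -1.7] off [3, 5, 9] x5 -> [ 0.284 -0.203  0.257]
rot [-1.6, -3.5, -2.2] off [4, 8, 1] x5 -> [ 0.324 -0.203  0.237]
rot [-2.6, -3.0, -2.4] off [7, 12, -4] x5 -> [ 0.39  -0.174  0.226]
rot [-3.4, -2.6, -2.6] off [7, 18, -10] x5 -> [ 0.472 -0.104  0.232]
rot [-4.2, -2.0, -2.5] off [8, 24, -15] x5 -> [0.533 0.028 0.243]
rot [-4.7, -1.6, -2.4] off [8, 30, -18] x5 -> [0.538 0.205 0.252]
```

```bash
python3 -m creep '[{"rotation":[1.5,-3.2,-0.4],"offset":[-3,2,18],"claw":0},{"rotation":[1.5,-3.2,-0.4],"offset":[-3,2,18],"claw":0},{"rotation":[1.5,-3.2,-0.4],"offset":[-3,2,18],"claw":0},{"rotation":[1.5,-3.2,-0.4],"offset":[-3,2,18],"claw":0},{"rotation":[1.5,-3.2,-0.4],"offset":[-3,2,18],"claw":0}]' >/dev/null; python3 log.py
python3 -m creep '[{"rotation":[0.5,-3.6,-1.1],"offset":[0,3,13],"claw":0},{"rotation":[0.5,-3.6,-1.1],"offset":[0,3,13],"claw":0},{"rotation":[0.5,-3.6,-1.1],"offset":[0,3,13],"claw":0},{"rotation":[0.5,-3.6,-1.1],"offset":[0,3,13],"claw":0},{"rotation":[0.5,-3.6,-1.1],"offset":[0,3,13],"claw":0}]' >/dev/null; python3 log.py
python3 -m creep '[{"rotation":[-0.5,-3.7,-1.7],"offset":[3,5,9],"claw":0},{"rotation":[-0.5,-3.7,-1.7],"offset":[3,5,9],"claw":0},{"rotation":[-0.5,-3.7,-1.7],"offset":[3,5,9],"claw":0},{"rotation":[-0.5,-3.7,-1.7],"offset":[3,5,9],"claw":0},{"rotation":[-0.5,-3.7,-1.7],"offset":[3,5,9],"claw":0}]' >/dev/null; python3 log.py
python3 -m creep '[{"rotation":[-1.6,-3.5,-2.2],"offset":[4,8,1],"claw":0},{"rotation":[-1.6,-3.5,-2.2],"offset":[4,8,1],"claw":0},{"rotation":[-1.6,-3.5,-2.2],"offset":[4,8,1],"claw":0},{"rotation":[-1.6,-3.5,-2.2],"offset":[4,8,1],"claw":0},{"rotation":[-1.6,-3.5,-2.2],"offset":[4,8,1],"claw":0}]' >/dev/null; python3 log.py
python3 - <<'E'
from rows import *
p,r,q0=now()
q,_,_=ik(w([-.075,.19,.25]),ori(-15,25,180),np.array([-.239,.004,-.857,2.21,1.292,1.205,-.557]),.002)
print(fit()[1],np.abs(fk(q0,X)[0]-p).max())
for t in np.linspace(0,1,5)[1:]:
    p,r=seg(p,r,*fk(q0+(q-q0)*t,X))
E
```

```text
2.6 q [1.084, -0.058, -0.135, 1.611, -0.354, 1.926, 0.01] p [0.26, -0.223, 0.371] r [0.913, 0.332, 0.112, -0.209] F [-0.265, -0.39, -0.843] w 0.0
3.02 q [0.951, -0.047, -0.291, 1.688, -0.119, 1.825, -0.068] p [0.268, -0.207, 0.307] r [0.898, 0.407, -0.03, -0.168] F [0.353, 0.102, -0.599] w 0.001
3.43 q [0.81, -0.036, -0.448, 1.78, 0.117, 1.713, -0.157] p [0.284, -0.202, 0.256] r [0.852, 0.494, -0.151, -0.082] F [-0.149, 0.365, -1.102] w 0.0
3.85 q [0.672, -0.028, -0.597, 1.857, 0.355, 1.618, -0.228] p [0.325, -0.202, 0.236] r [0.772, 0.59, -0.235, 0.04] F [0.066, 0.012, -0.748] w 0.0
1.0091692695390897e-07 8.794243186449613e-08
rot [-2.6, -3.1, -2.4] off [6, 13, -5] x5 -> [ 0.396 -0.177  0.232]
rot [-3.5, -2.5, -2.5] off [8, 17, -10] x5 -> [ 0.472 -0.103  0.234]
rot [-4.2, -2.0, -2.6] off [8, 24, -15] x5 -> [0.534 0.028 0.246]
rot [-4.7, -1.5, -2.4] off [9, 30, -17] x5 -> [0.54  0.205 0.248]
```

Tracking is excellent, so I'll continue along the path.

```bash
python3 -m creep '[{"rotation":[-2.6,-3.1,-2.4],"offset":[6,13,-5],"claw":0},{"rotation":[-2.6,-3.1,-2.4],"offset":[6,13,-5],"claw":0},{"rotation":[-2.6,-3.1,-2.4],"offset":[6,13,-5],"claw":0},{"rotation":[-2.6,-3.1,-2.4],"offset":[6,13,-5],"claw":0},{"rotation":[-2.6,-3.1,-2.4],"offset":[6,13,-5],"claw":0}]' >/dev/null; python3 log.py
python3 -m creep '[{"rotation":[-3.5,-2.5,-2.5],"offset":[8,17,-10],"claw":0},{"rotation":[-3.5,-2.5,-2.5],"offset":[8,17,-10],"claw":0},{"rotation":[-3.5,-2.5,-2.5],"offset":[8,17,-10],"claw":0},{"rotation":[-3.5,-2.5,-2.5],"offset":[8,17,-10],"claw":0},{"rotation":[-3.5,-2.5,-2.5],"offset":[8,17,-10],"claw":0}]' >/dev/null; python3 log.py
python3 -m creep '[{"rotation":[-4.2,-2.0,-2.6],"offset":[8,24,-15],"claw":0},{"rotation":[-4.2,-2.0,-2.6],"offset":[8,24,-15],"claw":0},{"rotation":[-4.2,-2.0,-2.6],"offset":[8,24,-15],"claw":0},{"rotation":[-4.2,-2.0,-2.6],"offset":[8,24,-15],"claw":0},{"rotation":[-4.2,-2.0,-2.6],"offset":[8,24,-15],"claw":0}]' >/dev/null; python3 log.py
python3 -m creep '[{"rotation":[-4.7,-1.5,-2.4],"offset":[9,30,-17],"claw":0},{"rotation":[-4.7,-1.5,-2.4],"offset":[9,30,-17],"claw":0},{"rotation":[-4.7,-1.5,-2.4],"offset":[9,30,-17],"claw":0},{"rotation":[-4.7,-1.5,-2.4],"offset":[9,30,-17],"claw":0},{"rotation":[-4.7,-1.5,-2.4],"offset":[9,30,-17],"claw":0}]' >/dev/null; python3 log.py
python3 - <<'E'
from rows import *
p,r,q0=now()
g=ori(-15,25,180)
for h in([-.075,.19,.155],[-.075,.19,.06],[-.025,.19,.06]): p,r=seg(p,r,w(h),g)
s=capture=None
from h import *
a=[]
for n in("scene","top"):
    im=capture(n)[:,:,::-1];cv2.imwrite(f"pics/{n}3.png",im);a.append(im)
cv2.imwrite("pics/v3.png",cv2.resize(np.hstack([a[0][60:420,150:500],a[1][60:420,100:540]]),None,fx=1,fy=1))
E
```

```text
4.27 q [0.528, -0.013, -0.745, 1.935, 0.596, 1.517, -0.31] p [0.396, -0.176, 0.232] r [0.658, 0.679, -0.27, 0.181] F [0.164, -0.322, -0.354] w 0.001
4.68 q [0.387, -0.019, -0.889, 2.034, 0.82, 1.4, -0.389] p [0.472, -0.102, 0.235] r [0.513, 0.756, -0.25, 0.321] F [0.331, 0.838, -0.965] w 0.0
5.1 q [0.242, -0.012, -1.034, 2.116, 1.054, 1.293, -0.461] p [0.533, 0.03, 0.247] r [0.334, 0.811, -0.186, 0.442] F [-0.636, -0.081, 0.156] w 0.001
5.52 q [0.09, 0.017, -1.177, 2.204, 1.309, 1.197, -0.562] p [0.539, 0.207, 0.25] r [0.138, 0.833, -0.082, 0.53] F [-0.228, -0.386, 0.465] w 0.0
rot [0.1, -0.0, -0.1] off [17, 0, 8] x5 -> [0.539 0.207 0.156]
rot [-0.0, -0.0, 0.0] off [17, 0, 8] x5 -> [0.539 0.207 0.062]
rot [-0.0, -0.0, 0.0] off [-4, 2, 9] x5 -> [0.589 0.201 0.061]
```

View pics/v3.png

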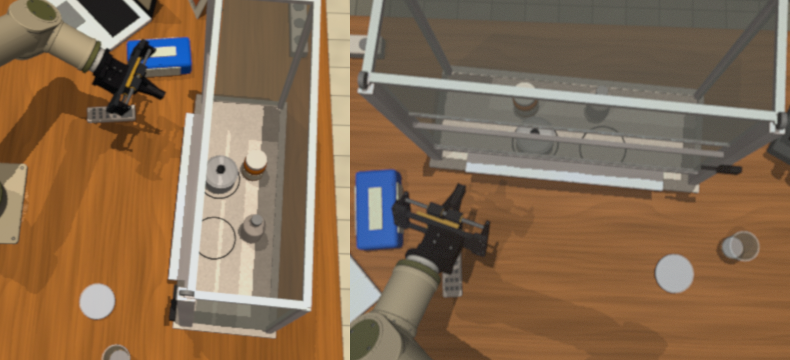

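The view shows the gripper in front of the ledge's left end, tip near (315,157) in scene coordinates, with its body close to the tissues in the image. I'll check clearance to the tissues before descending.

Run:
```python
from rows import *; from h import onz,np
np.set_printoptions(precision=3,suppress=True)
for u,v in((107,233),(148,231),(152,308),(108,310)):print("tis",onz("top",u,v,.06))
g=ori(-15,25,180);P=w([-.025,.19,.06]);P0=w([-.075,.19,.06])
for B in(P0,P):
  for s in(.07,.12,.2):
    for x in(.0375,-.0375):print(s,x,B+g.apply([x,.095,-s]))
```

```text
tis [0.559 0.511 0.06 ]
tis [0.567 0.414 0.06 ]
tis [0.383 0.39  0.06 ]
tis [0.375 0.492 0.06 ]
0.07 0.0375 [0.494 0.321 0.056]
0.07 -0.0375 [0.524 0.31  0.124]
0.12 0.0375 [0.451 0.335 0.077]
0.12 -0.0375 [0.481 0.325 0.145]
0.2 0.0375 [0.383 0.359 0.111]
0.2 -0.0375 [0.413 0.348 0.179]
0.07 0.0375 [0.544 0.317 0.056]
0.07 -0.0375 [0.574 0.307 0.124]
0.12 0.0375 [0.501 0.332 0.077]
0.12 -0.0375 [0.531 0.322 0.145]
0.2 0.0375 [0.433 0.355 0.111]
0.2 -0.0375 [0.463 0.345 0.179]
```

```bash
python3 -m creep '[{"rotation":[0,0,0],"offset":[17,0,8],"claw":0},{"rotation":[0,0,0],"offset":[17,0,8],"claw":0},{"rotation":[0,0,0],"offset":[17,0,8],"claw":0},{"rotation":[0,0,0],"offset":[17,0,8],"claw":0},{"rotation":[0,0,0],"offset":[17,0,8],"claw":0}]' >/dev/null; python3 log.py
python3 -m creep '[{"rotation":[0,0,0],"offset":[17,0,8],"claw":0},{"rotation":[0,0,0],"offset":[17,0,8],"claw":0},{"rotation":[0,0,0],"offset":[17,0,8],"claw":0},{"rotation":[0,0,0],"offset":[17,0,8],"claw":0},{"rotation":[0,0,0],"offset":[17,0,8],"claw":0}]' >/dev/null; python3 log.py
python3 -m creep '[{"rotation":[0,0,0],"offset":[-4,2,9],"claw":0},{"rotation":[0,0,0],"offset":[-4,2,9],"claw":0},{"rotation":[0,0,0],"offset":[-4,2,9],"claw":0},{"rotation":[0,0,0],"offset":[-3,2,8],"claw":0},{"rotation":[0,0,0],"offset":[0,0,0],"claw":0}]' >/dev/null; python3 log.py
python3 - <<'E'
from rows import *
p,r,q=now();print("hood",H.inv().apply(p-O))
for z in(.05,.2): seg(p,r,p+[0,0,z],r)
E
```

```text
6.03 q [-0.056, 0.352, -1.106, 2.265, 1.56, 1.41, -0.826] p [0.539, 0.204, 0.155] r [0.141, 0.833, -0.085, 0.529] F [-0.164, 0.616, -1.107] w 0.0
6.45 q [-0.208, 0.626, -0.948, 2.277, 1.746, 1.536, -1.03] p [0.54, 0.205, 0.061] r [0.141, 0.833, -0.085, 0.529] F [0.702, 0.22, -0.132] w 0.0
6.87 q [-0.162, 0.63, -0.905, 2.231, 1.809, 1.477, -0.978] p [0.58, 0.2, 0.062] r [0.141, 0.832, -0.085, 0.53] F [0.501, 0.198, 0.27] w 0.001
hood [-0.03307166  0.18734085  0.06209357]
rot [0.0, 0.0, 0.0] off [-9, 0, -4] x5 -> [0.581 0.199 0.111]
rot [0.0, 0.0, 0.0] off [-36, 0, -17] x5 -> [0.579 0.198 0.261]
```

```bash
for i in 1 2; do
python3 -m creep '[{"rotation":[0,0,0],"offset":[-2.7,0,-1.3],"claw":0},{"rotation":[0,0,0],"offset":[-2.7,0,-1.3],"claw":0},{"rotation":[0,0,0],"offset":[-2.7,0,-1.3],"claw":0},{"rotation":[0,0,0],"offset":[-2.7,0,-1.3],"claw":0},{"rotation":[0,0,0],"offset":[-2.7,0,-1.3],"claw":0}]' >/dev/null; python3 log.py|sed 's/q .*p \[/p [/'; done
for i in 1 2 3 ; do
python3 -m creep '[{"rotation":[0,0,0],"offset":[-1.8,0,-0.8],"claw":0},{"rotation":[0,0,0],"offset":[-1.8,0,-0.8],"claw":0},{"rotation":[0,0,0],"offset":[-1.8,0,-0.8],"claw":0},{"rotation":[0,0,0],"offset":[-1.8,0,-0.8],"claw":0},{"rotation":[0,0,0],"offset":[0,0,0],"claw":0}]' >/dev/null; python3 log.py|sed 's/q .*p \[/p [/'; done
```

```text
7.28 p [0.578, 0.201, 0.076] r [0.139, 0.833, -0.085, 0.529] F [-0.176, 0.206, 0.441] w 0.0
7.7 p [0.578, 0.201, 0.091] r [0.139, 0.833, -0.085, 0.529] F [0.217, -0.217, 0.269] w 0.001
8.12 p [0.578, 0.201, 0.099] r [0.139, 0.833, -0.085, 0.529] F [0.202, 0.38, 0.112] w 0.0
8.53 p [0.578, 0.201, 0.106] r [0.139, 0.833, -0.085, 0.529] F [0.05, 0.512, 0.494] w 0.0
8.95 p [0.578, 0.201, 0.114] r [0.139, 0.833, -0.085, 0.529] F [-0.955, -0.009, 0.031] w 0.0
```

Run:
```python
from rows import *; from h import *
a=[]
for n,s in(("scene",np.s_[130:280,270:400]),("top",np.s_[170:290,150:310])):
    im=capture(n)[:,:,::-1];cv2.imwrite(f"pics/{n}4.png",im);a.append(cv2.resize(im[s],(390,450) if n=="scene" else (400,300),interpolation=cv2.INTER_CUBIC))
a[1]=cv2.copyMakeBorder(a[1],0,150,0,0,cv2.BORDER_CONSTANT)
cv2.imwrite("pics/v4.png",np.hstack(a))
p,r,q=now();print(proj("scene",p),proj("top",p))
```

```text
[339.8501422  186.55408645] [233.79303575 225.10333113]
```

View pics/v4.png

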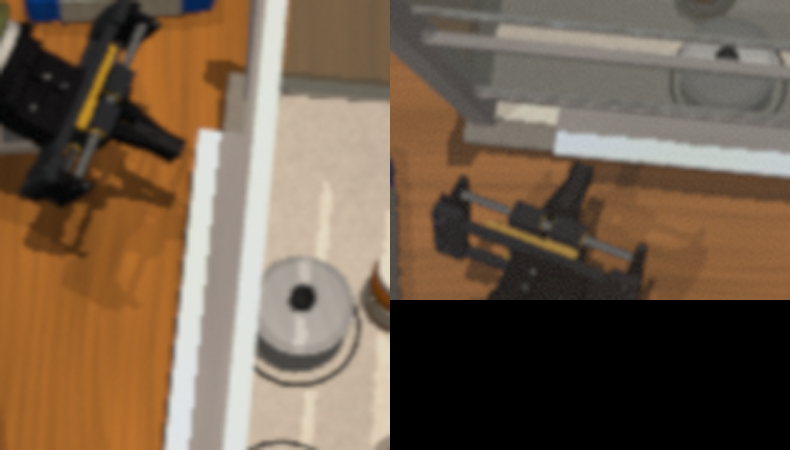

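Run:
```python
from rows import *; from h import *
np.set_printoptions(precision=4,suppress=True)
p,r,q=now();t,_=tri((330.3,180.5),(228,237.5));print(t,_,p,"tool-frame diff",r.inv().apply(t-p))
im={n:cv2.imread(f"pics/{n}0.png") for n in C}
a=tri((336.7,173.8),(216,231.5));print(a)
```

```text
[0.5495 0.2126 0.122 ] [np.float64(0.002602480920857173), np.float64(0.002602480920857208)] [0.5781 0.2005 0.114 ] tool-frame diff [ 0.006   0.0022 -0.0314]
(array([0.5665, 0.245 , 0.0963]), [np.float64(0.002071304277202676), np.float64(0.0020713042772028973)])
```

Run:
```python
from rows import *; from h import *
np.set_printoptions(precision=4,suppress=True)
print("start",proj("scene",[.137,-.609,.186]),proj("top",[.137,-.609,.186]))
p=np.array([.539,.207,.25]);r=R.from_quat([.138,.833,-.082,.53])
t,e=tri((315,157),(212,245));print(t,e,r.inv().apply(t-p),proj("scene",p),proj("top",p))
# known-height check: remote 140 long, tissue
print(onz("scene",237,174,.018),onz("scene",285,173,.018),onz("top",201,299,.018),onz("top",201,357,.018))
for n in C:print(n,R.from_quat(C[n]["rotation"]).as_matrix()[:,2])
# base plate corners scene
for u,v in((97,222),(177,224),(164,303),(85,300)):print(onz("scene",u,v,0.01))
```

```text
start [128.9216 507.1207] [607.7058 439.6946]
[0.5123 0.2269 0.2376] [np.float64(0.0006817154807620267), np.float64(0.0006817154807621756)] [ 0.0247  0.0103 -0.0233] [324.8639 162.4071] [221.2329 231.3532]
[0.2766 0.272  0.018 ] [0.4164 0.2796 0.018 ] [0.4096 0.2838 0.018 ] [0.2709 0.2751 0.018 ]
scene [-0.0059  0.3233 -0.9463]
top [ 0.1612 -0.0116 -0.9869]
[-0.1112  0.1137  0.01  ]
[0.1172 0.1148 0.01  ]
[ 0.1079 -0.1147  0.01  ]
[-0.1085 -0.113   0.01  ]
```

The fingertips show at (330,180) in the scene view and (228,238) in the top view. That is about 30 mm short of the reported TCP along the tool, so the tips passed in front of the ledge rather than under it. I'll back down, go 35 mm further in, and lift again.

```bash
python3 -m creep '[{"rotation":[0,0,0],"offset":[9,0,4],"claw":0},{"rotation":[0,0,0],"offset":[9,0,4],"claw":0},{"rotation":[0,0,0],"offset":[9,0,4],"claw":0},{"rotation":[0,0,0],"offset":[9,0,4],"claw":0},{"rotation":[0,0,0],"offset":[10,0,5],"claw":0}]' >/dev/null; python3 log.py|sed 's/q .*p \[/p [/'
python3 -m creep '[{"rotation":[0,0,0],"offset":[-3,2,6],"claw":0},{"rotation":[0,0,0],"offset":[-3,2,6],"claw":0},{"rotation":[0,0,0],"offset":[-3,2,6],"claw":0},{"rotation":[0,0,0],"offset":[-3,2,6],"claw":0},{"rotation":[0,0,0],"offset":[-3,2,6],"claw":0}]' >/dev/null; python3 log.py|sed 's/q .*p \[/p [/'
for i in 1 2 3; do
python3 -m creep '[{"rotation":[0,0,0],"offset":[-1.8,0,-0.8],"claw":0},{"rotation":[0,0,0],"offset":[-1.8,0,-0.8],"claw":0},{"rotation":[0,0,0],"offset":[-1.8,0,-0.8],"claw":0},{"rotation":[0,0,0],"offset":[-1.8,0,-0.8],"claw":0},{"rotation":[0,0,0],"offset":[0,0,0],"claw":0}]' >/dev/null; python3 log.py|sed 's/q .*p \[/p [/'; done
```

```text
9.47 p [0.578, 0.201, 0.063] r [0.139, 0.833, -0.085, 0.529] F [-0.632, 0.149, 0.106] w 0.0
9.88 p [0.614, 0.2, 0.065] r [0.14, 0.833, -0.085, 0.529] F [0.313, -0.282, -0.182] w 0.001
10.3 p [0.613, 0.2, 0.072] r [0.139, 0.833, -0.085, 0.529] F [-0.55, -0.607, -1.3] w 0.0
10.72 p [0.613, 0.2, 0.08] r [0.139, 0.833, -0.085, 0.529] F [-1.383, -0.59, -1.937] w 0.001
11.13 p [0.613, 0.2, 0.088] r [0.139, 0.833, -0.085, 0.529] F [-3.231, -1.041, -1.555] w 0.0
```

```bash
for i in 1 2 3; do
python3 -m creep '[{"rotation":[0,0,0],"offset":[-1.8,0,-0.8],"claw":0},{"rotation":[0,0,0],"offset":[-1.8,0,-0.8],"claw":0},{"rotation":[0,0,0],"offset":[-1.8,0,-0.8],"claw":0},{"rotation":[0,0,0],"offset":[-1.8,0,-0.8],"claw":0},{"rotation":[0,0,0],"offset":[0,0,0],"claw":0}]' >/dev/null; python3 log.py|sed 's/q .*p \[/p [/'; done
python3 - <<'E'
from rows import *; from h import *
a=[]
for n,s in(("scene",np.s_[130:280,270:400]),("top",np.s_[170:290,150:310])):
    im=capture(n)[:,:,::-1];cv2.imwrite(f"pics/{n}5.png",im);a.append(cv2.resize(im[s],(390,450) if n=="scene" else (400,300),interpolation=cv2.INTER_CUBIC))
a[1]=cv2.copyMakeBorder(a[1],0,150,0,0,cv2.BORDER_CONSTANT)
cv2.imwrite("pics/v5.png",np.hstack(a))
E
```

```text
11.55 p [0.613, 0.199, 0.096] r [0.139, 0.833, -0.085, 0.529] F [-4.173, -0.455, -2.362] w 0.0
11.97 p [0.613, 0.199, 0.104] r [0.139, 0.833, -0.085, 0.529] F [-4.122, 0.807, -1.233] w 0.001
12.38 p [0.614, 0.199, 0.112] r [0.139, 0.833, -0.085, 0.529] F [-3.178, 1.289, -2.335] w 0.001
```

View pics/v5.png

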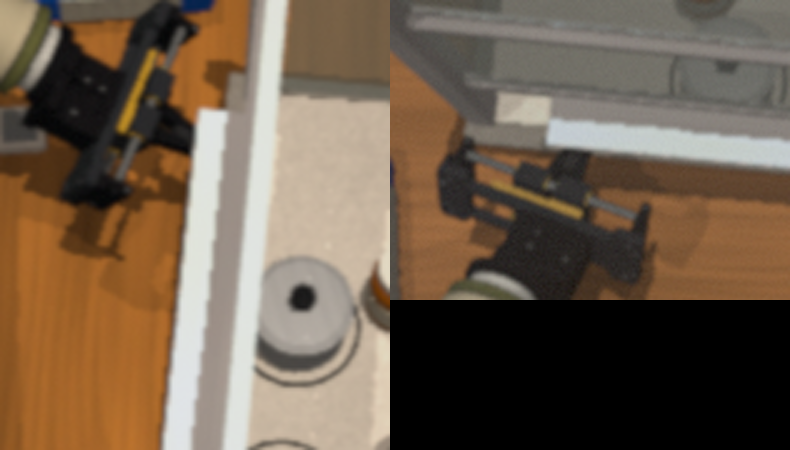

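The ledge's left end moved from (337,174) to (336,167) in the scene view, and the finger is under it, so the sash is rising. I'll locate its height.

Run:
```python
from rows import *; from h import *
np.set_printoptions(precision=4,suppress=True)
print(tri((336,166.7),(213.2,227.2)),now()[0])
p,r,q=now();print("hood tcp",H.inv().apply(p-O))
# ledge white strip left end, automatic: row where bright strip begins in scene, along strip
for k in("0","4","5"):
    for n in C:
        im=cv2.imread(f"pics/{n}{k}.png").astype(int);m=((im.min(2)>175)).astype(np.uint8)
        s=np.zeros_like(m)
        if n=="scene":s[150:360,312:350]=1
        else:s[215:265,200:425]=1
        num,l,st,c=cv2.connectedComponentsWithStats(m*s)
        i=1+np.argmax(st[1:,4]);ys,xs=np.where(l==i)
        rect=cv2.boxPoints(cv2.minAreaRect(np.stack([xs,ys],1).astype(np.float32)));print(k,n,st[i],rect.round(1).tolist())
seg(p,r,p+[0,0,.1],r)
```

```text
(array([0.5656, 0.2419, 0.1509]), [np.float64(0.0007726532355452096), np.float64(0.0007726532355452371)]) [0.6137 0.1991 0.1118]
hood tcp [0.0001 0.1889 0.1118]
0 scene [ 319  174   25  165 1228] [[318.79998779296875, 338.0], [336.20001220703125, 173.39999389648438], [344.29998779296875, 174.1999969482422], [326.8999938964844, 338.79998779296875]]
0 top [ 216  223  196   26 1476] [[215.89999389648438, 230.10000610351562], [216.6999969482422, 222.1999969482422], [411.70001220703125, 241.1999969482422], [410.8999938964844, 249.10000610351562]]
4 scene [ 319  173   25  166 1249] [[318.70001220703125, 338.0], [336.1000061035156, 172.89999389648438], [344.20001220703125, 173.8000030517578], [326.8999938964844, 338.79998779296875]]
4 top [ 216  223  196   27 1521] [[215.6999969482422, 230.1999969482422], [216.5, 222.1999969482422], [411.70001220703125, 241.10000610351562], [410.8999938964844, 249.10000610351562]]
5 scene [ 319  167   27  170 1584] [[318.20001220703125, 335.29998779296875], [335.70001220703125, 166.0], [345.3999938964844, 167.0], [328.0, 336.29998779296875]]
5 top [ 213  218  204   29 1956] [[212.60000610351562, 226.8000030517578], [213.60000610351562, 216.89999389648438], [416.29998779296875, 236.5], [415.3999938964844, 246.39999389648438]]
rot [0.0, 0.0, 0.0] off [-18, 0, -9] x5 -> [0.611 0.199 0.212]
```

```bash
for i in 1 2; do python3 -m creep '[{"rotation":[0,0,0],"offset":[-9,0,-4.3],"claw":0},{"rotation":[0,0,0],"offset":[-9,0,-4.3],"claw":0},{"rotation":[0,0,0],"offset":[-9,0,-4.3],"claw":0},{"rotation":[0,0,0],"offset":[-9,0,-4.3],"claw":0},{"rotation":[0,0,0],"offset":[-9,0,-4.3],"claw":0}]' >/dev/null; python3 log.py|sed 's/q .*p \[/p [/';done
cat > ledge.py <<'E'
from rows import *; from h import *
np.set_printoptions(precision=4,suppress=True)
def ends(n,im):
    im=im.astype(int);m=(im.min(2)>165).astype(np.uint8)
    s=np.zeros_like(m)
    if n=="scene":s[130:345,305:352]=1
    else:s[190:265,180:440]=1
    num,l,st,c=cv2.connectedComponentsWithStats(m*s);i=1+np.argmax(st[1:,4]);ys,xs=np.where(l==i)
    b=cv2.boxPoints(cv2.minAreaRect(np.stack([xs,ys],1).astype(np.float32)));w=b[:,1] if n=="scene" else b[:,0]
    o=np.argsort(w);k=0 if n=="scene" else 1   # front corner: min col (scene), max row (top)
    f=(lambda a:a[np.argmin(a[:,0])]) if n=="scene" else (lambda a:a[np.argmax(a[:,1])])
    return f(b[o[:2]])+0,f(b[o[2:]])+0
def ledge(ims):
    s=ends("scene",ims["scene"]);t=ends("top",ims["top"])
    L,R_=tri(s[0]+[0,-.5],t[0]+[-.5,.5]),tri(s[1]+[0,.5],t[1]+[.5,.5])
    return L,R_,np.linalg.norm(L[0]-R_[0]),s,t
if __name__=="__main__":
    import sys
    for k in sys.argv[1:]:
        if k=="now":
            ims={n:capture(n)[:,:,::-1] for n in C};print(now()[0])
            for n in C:cv2.imwrite(f"pics/{n}n.png",ims[n])
        else:ims={n:cv2.imread(f"pics/{n}{k}.png") for n in C}
        l=ledge(ims);print(k,l[0][0],l[1][0],"len",l[2],l[3],l[4])
E
python3 ledge.py 0 5 now
```

```text
12.9 p [0.613, 0.199, 0.162] r [0.139, 0.833, -0.085, 0.529] F [-1.134, 0.964, -3.951] w 0.0
13.32 p [0.613, 0.199, 0.212] r [0.139, 0.833, -0.085, 0.529] F [1.412, 1.142, -3.999] w 0.001
0 [0.5656 0.2448 0.1075] [ 0.5352 -0.2153  0.1116] len 0.461029605141001 (array([336.1939, 172.8073], dtype=float32), array([318.5782, 337.955 ], dtype=float32)) (array([215.6783, 230.3237], dtype=float32), array([411.7773, 249.301 ], dtype=float32))
5 [0.571  0.2889 0.0733] [ 0.5306 -0.2282  0.2112] len 0.5367092218882212 (array([335.4086, 166.0163], dtype=float32), array([318.0371, 335.3884], dtype=float32)) (array([197.0385, 226.1923], dtype=float32), array([428.2449, 248.0042], dtype=float32))
[0.6136 0.1987 0.2135]
now [0.5659 0.2683 0.2142] [ 0.5328 -0.2191  0.2659] len 0.4911983765358414 (array([334.7029, 148.9703], dtype=float32), array([316.7822, 328.1782], dtype=float32)) (array([194.9505, 218.5149], dtype=float32), array([429., 241.], dtype=float32))
```

```bash
sed -i 's/m=(im.min(2)>165)/m=((im.min(2)>165)\&(im[:,:,0]>=im[:,:,2]))/' ledge.py; python3 ledge.py 0 5 n
python3 - <<'E'
from h import *
for z in (.29,):print(onz("scene",325.7,345,z),onz("top",451.2,227.5,z))
E
```

```text
0 [ 0.5921  0.2627 -0.3345] [ 0.5317 -0.1889  0.2175] len 0.7157489864276275 (array([329.604 , 237.9604], dtype=float32), array([321.6634, 317.3663], dtype=float32)) (array([215.6783, 230.3237], dtype=float32), array([411.6815, 249.2917], dtype=float32))
5 [ 0.5908  0.2651 -0.2491] [ 0.5356 -0.2145  0.1515] len 0.6272903486291437 (array([330.1078, 227.269 ], dtype=float32), array([318.6964, 334.8617], dtype=float32)) (array([212.3123, 226.954 ], dtype=float32), array([415.1088, 247.0108], dtype=float32))
n [ 0.59    0.2618 -0.1118] [ 0.5364 -0.2146  0.2545] len 0.6032977267057853 (array([329.6713, 214.1233], dtype=float32), array([317.7316, 327.5507], dtype=float32)) (array([204.4203, 218.0877], dtype=float32), array([425.1326, 239.1079], dtype=float32))
[ 0.55833316 -0.25726832  0.29      ] [ 0.55510493 -0.25908396  0.29      ]
```

```bash
sed -i 's/&(im\[:,:,0\]>=im\[:,:,2\])/\&((im[:,:,0]>=im[:,:,2])|(n=="scene"))/' ledge.py; python3 ledge.py 0 5 n
```

```text
0 [0.5656 0.2448 0.1075] [ 0.5353 -0.2152  0.1111] len 0.46092000432887337 (array([336.1939, 172.8073], dtype=float32), array([318.5782, 337.955 ], dtype=float32)) (array([215.6783, 230.3237], dtype=float32), array([411.6815, 249.2917], dtype=float32))
5 [0.5642 0.2443 0.1535] [ 0.5349 -0.2152  0.1503] len 0.4604530352308821 (array([335.4086, 166.0163], dtype=float32), array([318.0371, 335.3884], dtype=float32)) (array([212.3123, 226.954 ], dtype=float32), array([415.1088, 247.0108], dtype=float32))
n [0.5628 0.2425 0.2586] [ 0.5354 -0.2154  0.2536] len 0.458762968413699 (array([334.7029, 148.9703], dtype=float32), array([316.7822, 328.1782], dtype=float32)) (array([204.4203, 218.0877], dtype=float32), array([425.1326, 239.1079], dtype=float32))
```

```bash
python3 -m creep '[{"rotation":[0,0,0],"offset":[-7.6,0,-3.6],"claw":0},{"rotation":[0,0,0],"offset":[-7.6,0,-3.6],"claw":0},{"rotation":[0,0,0],"offset":[-7.6,0,-3.6],"claw":0},{"rotation":[0,0,0],"offset":[-7.6,0,-3.6],"claw":0},{"rotation":[0,0,0],"offset":[-6,0,-3],"claw":0}]' >/dev/null
python3 -m creep '[{"rotation":[0,0,0],"offset":[0,0,0],"claw":0},{"rotation":[0,0,0],"offset":[0,0,0],"claw":0},{"rotation":[0,0,0],"offset":[0,0,0],"claw":0},{"rotation":[0,0,0],"offset":[0,0,0],"claw":0},{"rotation":[0,0,0],"offset":[0,0,0],"claw":0}]'
python3 ledge.py now
python3 - <<'E'
from h import *
a=[]
for n,s in(("scene",np.s_[310:370,300:350]),("top",np.s_[205:265,400:480])):
    im=cv2.imread(f"pics/{n}n.png");a.append(cv2.resize(im[s],None,fx=(8 if n=="scene" else 5),fy=8 if n=="scene" else 5,interpolation=cv2.INTER_CUBIC))
a[1]=cv2.copyMakeBorder(a[1],0,180,0,0,cv2.BORDER_CONSTANT)
cv2.imwrite("pics/v6.png",np.hstack(a))
E
```

```text
clock: 14.25
ee_pos: [0.6125, 0.1988, 0.2513]
eef_rot: [0.139, 0.833, -0.085, 0.529]
wrist_force: [-0.5, 0.0, -0.5]
width: 0.0002
[0.6125 0.1988 0.2512]
now [0.5651 0.2437 0.2971] [ 0.5351 -0.2155  0.2949] len 0.4600962127446655 (array([336.1234, 141.153 ], dtype=float32), array([316.3737, 324.8251], dtype=float32)) (array([200.825 , 213.7871], dtype=float32), array([429.8813, 236.2122], dtype=float32))
```

View pics/v6.png

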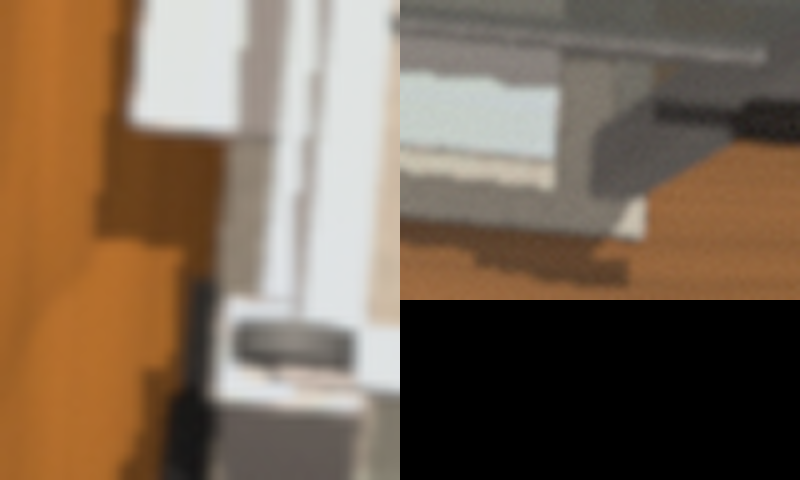

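Run:
```python
from h import *
from scipy.optimize import brentq
f=lambda s,t:brentq(lambda z:onz("scene",*s,z)[1]-onz("top",*t,z)[1],0,.6)
print("tip",f((325.3,345.),(451.1,227)),f((325.3,345.3),(451.1,227)),tri((325.3,345.),(451.1,227)))
print("R",f((316.4,325.3),(430.4,236.7)),"L",f((336.1,140.7),(200.3,214.3)))
im=cv2.imread("pics/scenen.png").astype(int).sum(2);print(im[338:352,322:329])
im=cv2.imread("pics/topn.png").astype(int).sum(2);print(im[222:231,444:458])
print(cv2.imread("pics/topn.png").astype(int).sum(2)[225:236,426:434]);print(cv2.imread("pics/scenen.png").astype(int).sum(2)[320:330,317:328])
```

```text
tip 0.293803824399762 0.29223190884813816 (array([ 0.55663437, -0.25799968,  0.29175696]), [np.float64(0.000952981085233913), np.float64(0.0009529810852339308)])
R 0.29751001332628796 L 0.30207440306329597
[[184 178 180 175 205 290 362]
 [186 181 177 178 209 296 371]
 [205 186 181 175 204 293 366]
 [247 200 179 175 208 296 368]
 [256 200 176 179 217 303 374]
 [228 185 176 178 218 305 374]
 [212 175 165 164 211 300 374]
 [210 170 149 146 191 290 371]
 [206 166 139 132 180 290 400]
 [206 166 136 132 185 331 495]
 [206 162 135 139 218 382 557]
 [204 160 135 147 241 418 567]
 [202 159 137 153 273 447 543]
 [200 154 133 155 282 452 508]]
[[315 327 322 317 322 306 271 250 244 244 244 242 248 243]
 [309 329 320 318 312 292 265 243 240 240 246 238 242 246]
 [315 319 314 301 284 256 232 218 221 208 221 220 240 236]
 [314 309 288 269 251 237 214 188 175 187 189 188 203 216]
 [303 295 265 232 226 226 209 171 152 150 158 164 158 172]
 [277 263 245 236 229 233 199 164 138 143 147 145 139 131]
 [257 244 231 231 232 235 217 172 153 157 149 152 144 145]
 [240 235 237 232 241 235 216 198 196 188 179 
[... 229 characters left out ...]
1 564 465 380 349]
 [606 607 606 604 549 456 364 340]
 [602 607 607 599 547 436 351 338]
 [602 602 606 600 542 426 353 346]
 [596 609 613 598 546 426 356 354]
 [604 615 613 602 547 423 359 354]
 [580 586 585 580 530 415 353 352]]
[[546 660 676 675 676 677 675 677 678 680 678]
 [576 663 676 676 676 677 676 677 679 680 679]
 [614 671 677 676 677 677 675 677 679 680 678]
 [636 674 677 676 677 677 676 677 679 680 677]
 [609 656 662 666 671 672 672 674 678 679 676]
 [471 523 554 582 602 615 620 627 640 647 652]
 [296 329 348 371 386 397 406 417 437 468 494]
 [214 215 213 214 221 229 230 234 247 271 302]
 [201 199 192 188 188 191 188 182 181 187 218]
 [202 199 190 186 187 186 184 179 174 177 214]]
```

The zoom shows the pointer tip at about (325,344.6) in the scene view and (450.6,227) in the top view, z about 0.292. The sash edge measures about 0.288–0.292, so it is level within a few mm. The finger will come down and out, and I'm checking reach for gripping the pot's knob from the front. Pushing the pot's side would bring the wide gripper body into the pot.

```bash
for i in 1 2; do python3 -m creep '[{"rotation":[0,0,0],"offset":[12,0,5.5],"claw":0},{"rotation":[0,0,0],"offset":[12,0,5.5],"claw":0},{"rotation":[0,0,0],"offset":[12,0,5.5],"claw":0},{"rotation":[0,0,0],"offset":[12,0,5.5],"claw":0},{"rotation":[0,0,0],"offset":[12,0,5.5],"claw":0}]' >/dev/null; python3 log.py; done
python3 ledge.py now
python3 - <<'E'
from rows import *
np.set_printoptions(precision=3,suppress=True)
p,r,q0=now();d=.025
K=np.array([.0602,.0796,.101]);E=np.array([.0587,-.0903,.101])
for yaw in(-15,0,10):
  for pit in(20,25,30,35):
    g=ori(yaw,pit,180);f=H.inv().apply(g.apply([0,0,1]))
    q=q0;out=[]
    for c,b in((K,-.07),(K,0),((K+E)/2,0),(E,0),(E,-.07)):
        q,e,a=ik(w(c+f*(d+.006+b)),g,q,.005);out.append((round(e,4),round(a,3),round(min((q-LO).min(),(HI-q).min()),3)))
    print(yaw,pit,out)
E
```

```text
14.77 q [0.019, 0.335, -1.034, 2.16, 1.615, 1.289, -0.686] p [0.612, 0.199, 0.185] r [0.139, 0.833, -0.085, 0.529] F [-0.331, 0.309, -0.332] w 0.0
15.18 q [-0.068, 0.502, -0.956, 2.184, 1.747, 1.375, -0.826] p [0.611, 0.2, 0.119] r [0.139, 0.833, -0.085, 0.529] F [0.009, 0.282, 0.262] w 0.001
[0.6107 0.1994 0.117 ]
now [0.5652 0.2441 0.2961] [ 0.5352 -0.2155  0.2954] len 0.46054812794825406 (array([336.226 , 141.1595], dtype=float32), array([316.3704, 324.8238], dtype=float32)) (array([200.7248, 213.8443], dtype=float32), array([429.901 , 236.0227], dtype=float32))
-15 20 [(np.float64(0.0), 0.0, np.float64(0.03)), (np.float64(0.0), 0.0, np.float64(0.125)), (np.float64(0.0), 0.0, np.float64(0.03)), (np.float64(0.0006), 0.001, np.float64(0.0)), (np.float64(0.0354), 0.108, np.float64(0.0))]
-15 25 [(np.float64(0.0), 0.0, np.float64(0.052)), (np.float64(0.0), 0.0, np.float64(0.142)), (np.float64(0.0), 0.0, np.float64(0.05)), (np.float64(0.0), 0.0, np.float64(0.0)), (np.float64(0.026), 0.084, np.float64(0.0))]
-15 30 [(np.float64(0.0), 0.0, np.float64(0.084)), (np.float64(0.0), 0.0, np.fl
[... 1490 characters left out ...]
1), 0.095, np.float64(0.0))]
10 25 [(np.float64(0.033), 0.092, np.float64(0.0)), (np.float64(0.0), 0.0, np.float64(0.018)), (np.float64(0.0), 0.0, np.float64(0.0)), (np.float64(0.0), 0.0, np.float64(0.029)), (np.float64(0.0218), 0.072, np.float64(0.0))]
10 30 [(np.float64(0.0176), 0.055, np.float64(0.0)), (np.float64(0.0), 0.0, np.float64(0.052)), (np.float64(0.0), 0.0, np.float64(0.033)), (np.float64(0.0), 0.0, np.float64(0.06)), (np.float64(0.0112), 0.039, np.float64(0.0))]
10 35 [(np.float64(0.0029), 0.01, np.float64(0.0)), (np.float64(0.0), 0.0, np.float64(0.095)), (np.float64(0.0), 0.0, np.float64(0.075)), (np.float64(0.0), 0.0, np.float64(0.1)), (np.float64(0.0), 0.0, np.float64(0.0))]
```

```bash
cat > tgt.py <<'E'
from rows import *
np.set_printoptions(precision=3,suppress=True)
K=np.array([.0602,.0796,.101]);E=np.array([.0587,-.0903,.101]);g=ori(-15,35,180);f=H.inv().apply(g.apply([0,0,1]));d=.025
E
python3 - <<'E'
from tgt import *
p,r,q=now()
p,r=seg(p,r,w(K+f*(d+.006-.07)),g);print("hood",H.inv().apply(p-O))
p,r=seg(p,r,w(K+f*(d+.006)),g)
E
```

```text
rot [0.0, 1.9, -0.0] off [-7, -18, 9] x5 -> [0.635 0.096 0.125]
hood [0.028 0.087 0.125]
rot [0.0, 0.0, -0.0] off [0, 0, 14] x5 -> [0.689 0.078 0.085]
```

```bash
python3 -m creep '[{"rotation":[0,1.9,0],"offset":[-7,-18,9],"claw":0.6},{"rotation":[0,1.9,0],"offset":[-7,-18,9],"claw":0.6},{"rotation":[0,1.9,0],"offset":[-7,-18,9],"claw":0.6},{"rotation":[0,1.9,0],"offset":[-7,-18,9],"claw":0.6},{"rotation":[0,1.9,0],"offset":[-7,-18,9],"claw":0.6}]' >/dev/null; python3 log.py
python3 -m creep '[{"rotation":[0,0,0],"offset":[0,0,0],"claw":0.6},{"rotation":[0,0,0],"offset":[0,0,0],"claw":0.6},{"rotation":[0,0,0],"offset":[0,0,0],"claw":0.6},{"rotation":[0,0,0],"offset":[0,0,0],"claw":0.6},{"rotation":[0,0,0],"offset":[0,0,0],"claw":0.6}]' >/dev/null; python3 log.py
python3 - <<'E'
from rows import *; from h import *
a=[]
for n,s in(("scene",np.s_[160:310,300:430]),("top",np.s_[150:270,220:380])):
    im=capture(n)[:,:,::-1];cv2.imwrite(f"pics/{n}7.png",im);a.append(cv2.resize(im[s],(390,450) if n=="scene" else (400,300),interpolation=cv2.INTER_CUBIC))
a[1]=cv2.copyMakeBorder(a[1],0,150,0,0,cv2.BORDER_CONSTANT)
cv2.imwrite("pics/v7.png",np.hstack(a))
p,r,q=now()
for d in(0,.025,.031):print(proj("scene",p-r.apply([0,0,d])),proj("top",p-r.apply([0,0,d])))
E
```

```text
15.7 q [0.308, 0.228, -0.992, 2.233, 1.591, 0.901, -0.569] p [0.636, 0.096, 0.129] r [0.145, 0.874, -0.073, 0.458] F [1.124, 0.217, 0.883] w 0.026
16.12 q [0.302, 0.233, -0.991, 2.233, 1.593, 0.907, -0.573] p [0.635, 0.098, 0.127] r [0.145, 0.874, -0.073, 0.458] F [-0.461, -0.12, 0.016] w 0.051
[360.34781135 220.86741126] [278.76564972 201.22394551]
[353.21904174 216.48084181] [275.29571519 208.00563235]
[351.49333461 215.41895672] [274.44853301 209.66137662]
```

View pics/v7.png

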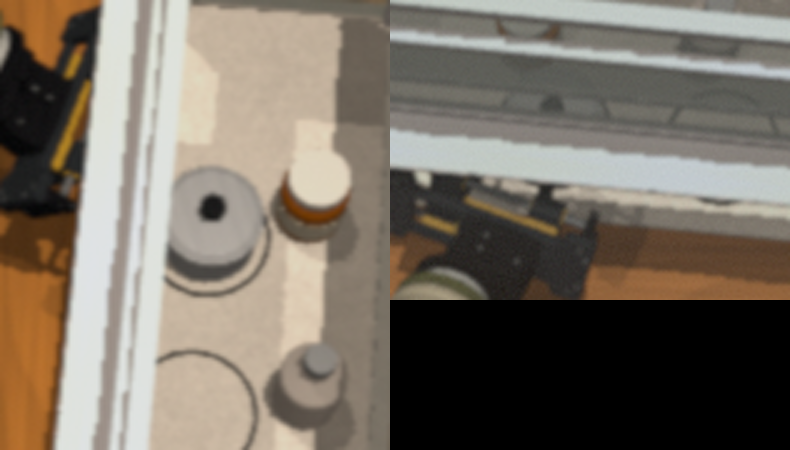

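The fingers are hidden under the ledge in both views. The knob is still at (370,229) in the scene view and (284,191) in the top view. I'll advance toward the knob.

Run:
```python
from tgt import *; from h import *
p,r,q=now();print("yaw/pitch err",(r.inv()*g).as_rotvec(degrees=True))
for n,s in(("scene",np.s_[215:245,355:385]),):
    im=cv2.imread(f"pics/{n}7.png")[s];m=im.max(2)<60;ys,xs=np.where(m);u,v=xs.mean()+355,ys.mean()+215;print(u,v,m.sum(),onz(n,u,v,.103),H.inv().apply(onz(n,u,v,.103)-O))
p,r=seg(p,r,w(K+f*(d+.006)),g)
```

```text
yaw/pitch err [ 0.292  0.227 -0.189]
370.2682926829268 229.09756097560975 41 [0.663 0.084 0.103] [0.057 0.077 0.103]
rot [0.1, 0.0, -0.0] off [1, 0, 15] x5 -> [0.691 0.079 0.08 ]
```

```bash
sed -i 's/.0602,.0796,.101/.058,.078,.102/' tgt.py
python3 -m creep '[{"rotation":[0,0,0],"offset":[0,0,10],"claw":0.6},{"rotation":[0,0,0],"offset":[0,0,10],"claw":0.6},{"rotation":[0,0,0],"offset":[0,0,10],"claw":0.6},{"rotation":[0,0,0],"offset":[0,0,10],"claw":0.6},{"rotation":[0,0,0],"offset":[0,0,0],"claw":0.6}]' >/dev/null; python3 log.py
python3 - <<'E'
from tgt import *; from h import *
p,r,q=now();e=r.inv().apply(w(K+f*(d+.006))-p)*1000;print("to go (tool mm)",e)
im=capture("scene")[:,:,::-1];cv2.imwrite("pics/scene8.png",im);a=cv2.resize(im[190:270,330:410],(600,600),interpolation=cv2.INTER_CUBIC)
cv2.imwrite("pics/v8.png",a)
b=cv2.imread("pics/scene7.png").astype(int);df=np.abs(im.astype(int)-b).sum(2)[190:270,340:410]>90;ys,xs=np.where(df);print(df.sum(),xs.max()+340 if df.any() else None,[(int(x)+340,int(y)+190) for x,y in zip(xs,ys)][::10])
for dd in(0,.025):print(proj("scene",p-r.apply([0,0,dd])))
E
```

```text
16.63 q [0.291, 0.347, -0.932, 2.193, 1.712, 0.927, -0.605] p [0.667, 0.086, 0.103] r [0.146, 0.874, -0.073, 0.457] F [0.443, -0.793, 0.208] w 0.052
to go (tool mm) [ 2.723 -2.043 29.671]
126 369 [(359, 203), (362, 205), (361, 207), (364, 208), (366, 209), (366, 210), (365, 211), (365, 212), (367, 213), (365, 218), (358, 231), (358, 233), (357, 236)]
[371.728 228.502]
[364.771 224.198]
```

Run:
```python
from tgt import *; from h import *
p,r,q=now()
for y in(.033,-.033):
  for dd in(0,.015,.025):print(y,dd,proj("scene",p+r.apply([0,y,-dd])))
b=cv2.imread("pics/scene7.png").astype(int);im=cv2.imread("pics/scene8.png").astype(int);df=np.abs(im-b).sum(2)[196:245,350:376]>90
print("\n".join(f"{196+i} "+"".join(".#"[int(v)] for v in row) for i,row in enumerate(df)))
```

```text
0.033 0 [375.621 217.437]
0.033 0.015 [371.498 214.834]
0.033 0.025 [368.73  213.087]
-0.033 0 [367.426 239.199]
-0.033 0.015 [363.219 236.655]
-0.033 0.025 [360.395 234.947]
196 ..........................
197 ..........................
198 ..........................
199 ..........................
200 ..........................
201 ..........................
202 ..........................
203 .........##...............
204 ........####..............
205 ........#####.............
206 ........######............
207 ........#######...........
208 ........########..........
209 ........##########........
210 ........###########.......
211 ........############......
212 ..........#########.......
213 ...........########.......
214 .............####.........
215 ..........................
216 ..........................
217 .............###..........
218 ..............##..........
219 ..........................
220 ..........................
221 ..........................
222 ..........................
223 ..........................
224 ..........................
225 ..........................
226 ..........................
227 ..........................
228 ..........................
229 .......##.................
230 ......#####...............
231 ......#####...............
232 ......#####...............
233 ......#####...............
234 ......###.................
235 ......###.................
236 ......###.................
237 ......###.................
238 .......#..................
239 ..........................
240 ..........................
241 ..........................
242 ..........................
243 ..........................
244 ..........................
```

The fingers' changed pixels end at (369,211) for the left and (360,232) for the right. This confirms the tips end 25 mm short of the TCP. I'll advance the remaining 30 mm and close gently.

```bash
python3 -m creep '[{"rotation":[0,0,0],"offset":[0.2,-0.4,6],"claw":0.6},{"rotation":[0,0,0],"offset":[0.2,-0.4,6],"claw":0.6},{"rotation":[0,0,0],"offset":[0.2,-0.4,6],"claw":0.6},{"rotation":[0,0,0],"offset":[0.2,-0.4,6],"claw":0.6},{"rotation":[0,0,0],"offset":[0.2,-0.4,6],"claw":0.6}]' >/dev/null; python3 log.py
python3 - <<'E'
from tgt import *; from h import *
p,r,q=now();print("to go",r.inv().apply(w(K+f*(d+.006))-p)*1000)
im=capture("scene")[:,:,::-1];cv2.imwrite("pics/scene9.png",im);cv2.imwrite("pics/v9.png",cv2.resize(im[190:270,330:410],(600,600),interpolation=cv2.INTER_CUBIC))
E
```

```text
17.1 q [0.286, 0.418, -0.89, 2.163, 1.792, 0.931, -0.624] p [0.69, 0.076, 0.087] r [0.146, 0.874, -0.073, 0.458] F [0.504, -0.321, -0.19] w 0.052
to go [ 2.932 -0.16   0.213]
```

View pics/v9.png

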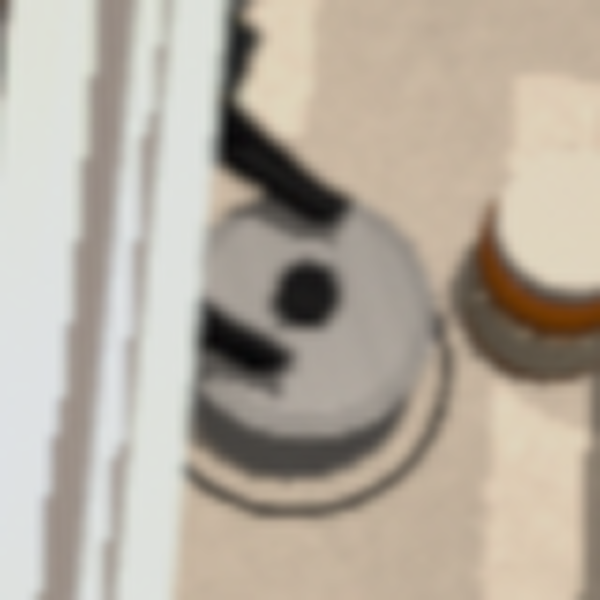

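The fingers straddle the knob, with tips at about (375,218) and (367,238) and the knob at (371,229) in full-image pixels. I'll go 6 mm further and close.

```bash
python3 -m creep '[{"rotation":[0,0,0],"offset":[0.2,0,1.2],"claw":0.6},{"rotation":[0,0,0],"offset":[0.2,0,1.2],"claw":0.6},{"rotation":[0,0,0],"offset":[0.2,0,1.2],"claw":0.6},{"rotation":[0,0,0],"offset":[0.2,0,1.2],"claw":0.6},{"rotation":[0,0,0],"offset":[0.2,0,1.2],"claw":0.5}]' >/dev/null; python3 log.py
for i in 1 2; do python3 -m creep '[{"rotation":[0,0,0],"offset":[0,0,0],"claw":0.25},{"rotation":[0,0,0],"offset":[0,0,0],"claw":0.25},{"rotation":[0,0,0],"offset":[0,0,0],"claw":0.2},{"rotation":[0,0,0],"offset":[0,0,0],"claw":0.2},{"rotation":[0,0,0],"offset":[0,0,0],"claw":0.2}]' >/dev/null; python3 log.py; done
python3 - <<'E'
from tgt import *; from h import *
im=capture("scene")[:,:,::-1];cv2.imwrite("pics/scene10.png",im)
E
```

```text
17.57 q [0.284, 0.432, -0.883, 2.157, 1.806, 0.933, -0.629] p [0.693, 0.075, 0.083] r [0.146, 0.874, -0.073, 0.458] F [-0.45, 0.699, 0.904] w 0.05
17.98 q [0.284, 0.432, -0.884, 2.157, 1.806, 0.933, -0.629] p [0.693, 0.076, 0.083] r [0.145, 0.874, -0.073, 0.458] F [1.189, 1.522, -0.103] w 0.022
18.4 q [0.284, 0.432, -0.884, 2.157, 1.806, 0.933, -0.629] p [0.693, 0.076, 0.083] r [0.146, 0.874, -0.073, 0.458] F [0.683, 3.246, 2.533] w 0.022
```

Run:
```python
from tgt import *; from h import *
from scipy.optimize import least_squares
for n,box in(("scene",(340,270,392,330)),("top",(326,180,382,236))):
    im=cv2.cvtColor(cv2.imread(f"pics/{n}0.png"),cv2.COLOR_BGR2GRAY).astype(np.uint8)
    bh=cv2.morphologyEx(im,cv2.MORPH_BLACKHAT,np.ones((7,7)))
    x0,y0,x1,y1=box;ys,xs=np.where(bh[y0:y1,x0:x1]>(25 if n=="scene" else 12))
    P=np.array([onz(n,x+x0,y+y0,.012)[:2] for x,y in zip(xs,ys)])
    c=np.array([.652,-.0835])
    for t in(.012,.006,.005):
        s=P[np.abs(np.linalg.norm(P-c,axis=1)-.058)<t]
        o=least_squares(lambda c:np.linalg.norm(s-c,axis=1)-.058,c,loss="soft_l1",f_scale=.002);c=o.x
    print(n,len(s),c,H.inv().apply([*c,0]-O),"rms",np.std(np.linalg.norm(s-c,axis=1)))
im=cv2.imread("pics/scene7.png")[215:245,355:385];b=cv2.imread("pics/top0.png")[183:199,276:294]
m=b.max(2)<60;ys,xs=np.where(m);u,v=xs.mean()+276,ys.mean()+183;print("top knob",u,v,m.sum(),onz("top",u,v,.103),"tri",tri((370.27,229.1),(u,v)))
p,r,q=now();gp=p-r.apply([0,0,d+.01]);print("grip axis pt world",gp)
```

```text
scene 238 [ 0.652 -0.083] [ 0.057 -0.09   0.   ] rms 0.002044243815302856
top 174 [ 0.65  -0.083] [ 0.056 -0.09   0.   ] rms 0.0019223712473608965
top knob 284.7857142857143 190.57142857142858 14 [0.667 0.086 0.103] tri (array([0.665, 0.085, 0.105]), [np.float64(0.0022103865718279526), np.float64(0.00221038657182788)])
grip axis pt world [0.666 0.085 0.103]
```

Run:
```python
from rows import *
p,r,q=now();print(r.inv().apply([-.014,-.168,0])*1000/20)
g=p+[-.014,-.168,0];print(ik(g,r,q,.005))
```

```text
[-1.19926865 -8.17971657  1.64438179]
(array([ 0.59785398,  0.27933339, -0.769404  ,  2.28344162,  2.10625076,
        0.58914151, -0.73850974]), np.float64(6.581215000694813e-07), 4.927685370759955e-06)
```

```bash
for i in 1 2; do
python3 -m creep '[{"rotation":[0,0,0],"offset":[-1.2,-8.2,1.6],"claw":0.2},{"rotation":[0,0,0],"offset":[-1.2,-8.2,1.6],"claw":0.2},{"rotation":[0,0,0],"offset":[-1.2,-8.2,1.6],"claw":0.2},{"rotation":[0,0,0],"offset":[-1.2,-8.2,1.6],"claw":0.2},{"rotation":[0,0,0],"offset":[-1.2,-8.2,1.6],"claw":0.2}]' >/dev/null; python3 log.py; done
python3 - <<'E'
from rows import *; from h import *
im=capture("scene")[:,:,::-1];cv2.imwrite("pics/scene11.png",im)
p,r,q=now();print(p,r.inv().apply(np.array([.679,-.092,.083])-p)*1000)
# lid (grey disc) position vs before
for k in("10","11"):
    a=cv2.imread(f"pics/scene{k}.png");b=a[200:300,340:400];m=((b.max(2).astype(int)-b.min(2))<14)&(b.max(2)>110)&(b.max(2)<200)
    m=cv2.morphologyEx(m.astype(np.uint8),cv2.MORPH_OPEN,np.ones((5,5)));n_,l,st,c=cv2.connectedComponentsWithStats(m);i=1+np.argmax(st[1:,4]);print(k,st[i],c[i]+[340,200])
E
```

```text
18.87 q [0.366, 0.381, -0.865, 2.202, 1.857, 0.845, -0.644] p [0.69, 0.034, 0.084] r [0.145, 0.873, -0.072, 0.459] F [2.073, 6.43, -1.454] w 0.022
19.28 q [0.446, 0.337, -0.838, 2.241, 1.919, 0.757, -0.665] p [0.686, -0.01, 0.083] r [0.146, 0.874, -0.073, 0.458] F [-0.95, 12.826, 20.869] w 0.022
[ 0.68588148 -0.01153056  0.08367655] [-10.85423281 -78.37592505  16.20317529]
10 [ 0 97  3  3  9] [341. 298.]
11 [ 0 95  3  5 15] [341. 297.]
```

Run:
```python
from rows import *; from h import *
from workcell import arm
o=arm.get_obs();print("F",o["wrist_force"],"M",o["wrist_torque"],"w",o["width"],o["clock"])
t=cv2.imread("pics/scene7.png")
for (x0,y0,x1,y1) in((364,222,386,238),(366,246,386,254)):
    T=t[y0:y1,x0:x1]
    for k in("10","11"):
        a=cv2.imread(f"pics/scene{k}.png")[205:310,345:400];s=cv2.matchTemplate(a,T,cv2.TM_CCOEFF_NORMED);_,v,_,l=cv2.minMaxLoc(s);print(k,v,(l[0]+345-x0,l[1]+205-y0))
c=proj("scene",[.665,.085,.103]);e=proj("scene",[.665-.007,.085-.087,.103]);print("expected shift",e-c)
```

```text
F [ 1.31830715 -1.9126481  -4.57712075] M [ 0.50243124  1.62123429 -0.16105034] w 0.02231050998303838 19.3333
10 0.7412940263748169 (-1, 2)
11 0.780876636505127 (-9, -12)
10 0.9922637343406677 (0, 0)
11 0.8578778505325317 (-3, 30)
expected shift [-3.05027267 31.01362246]
```

```bash
for i in 1 2; do
python3 -m creep '[{"rotation":[0,0,0],"offset":[-0.7,-5.2,1.1],"claw":0.2},{"rotation":[0,0,0],"offset":[-0.7,-5.2,1.1],"claw":0.2},{"rotation":[0,0,0],"offset":[-0.7,-5.2,1.1],"claw":0.2},{"rotation":[0,0,0],"offset":[-0.7,-5.2,1.1],"claw":0.2},{"rotation":[0,0,0],"offset":[-0.7,-5.2,1.1],"claw":0.2}]' >/dev/null; python3 log.py; done
python3 - <<'E'
from rows import *; from h import *
p,r,q=now();print(r.inv().apply(np.array([.679,-.092,.083])-p)*1000)
E
```

```text
19.75 q [0.495, 0.315, -0.821, 2.257, 1.973, 0.703, -0.684] p [0.685, -0.034, 0.085] r [0.144, 0.873, -0.072, 0.46] F [1.419, 12.512, 13.461] w 0.022
20.17 q [0.546, 0.297, -0.799, 2.273, 2.032, 0.65, -0.707] p [0.682, -0.062, 0.083] r [0.145, 0.874, -0.073, 0.459] F [-1.459, 8.925, 27.169] w 0.022
[ -4.1120346  -29.14289125   5.5724016 ]
```

```bash
for i in 1 2; do
python3 -m creep '[{"rotation":[0,0,0],"offset":[-0.4,-2.9,0.6],"claw":0.2},{"rotation":[0,0,0],"offset":[-0.4,-2.9,0.6],"claw":0.2},{"rotation":[0,0,0],"offset":[-0.4,-2.9,0.6],"claw":0.2},{"rotation":[0,0,0],"offset":[-0.4,-2.9,0.6],"claw":0.2},{"rotation":[0,0,0],"offset":[-0.4,-2.9,0.6],"claw":0.2}]' >/dev/null; python3 log.py; done
python3 -m creep '[{"rotation":[0,0,0],"offset":[0,0,0],"claw":0.2},{"rotation":[0,0,0],"offset":[0,0,0],"claw":0.2},{"rotation":[0,0,0],"offset":[0,0,0],"claw":0.2},{"rotation":[0,0,0],"offset":[0,0,0],"claw":0.2},{"rotation":[0,0,0],"offset":[0,0,0],"claw":0.2}]' >/dev/null; python3 log.py
cat > pot.py <<'E'
import sys; from rows import *; from h import *
p,r,q=now();print("to go",r.inv().apply(np.array([.679,-.092,.083])-p)*1000)
im=capture("scene")[:,:,::-1];cv2.imwrite(f"pics/scene{sys.argv[1]}.png",im)
t=cv2.imread("pics/scene7.png")
for (x0,y0,x1,y1) in((366,246,386,254),(362,220,390,256)):
    T=t[y0:y1,x0:x1];a=im[230:350,340:400];s=cv2.matchTemplate(a,T,cv2.TM_CCOEFF_NORMED);_,v,_,l=cv2.minMaxLoc(s);print(v,(l[0]+340-x0,l[1]+230-y0))
c=proj("scene",[.665,.085,.05]);e=proj("scene",[.651,-.083,.05]);print("wanted shift",e-c)
E
python3 pot.py 12
```

```text
20.58 q [0.574, 0.289, -0.79, 2.277, 2.07, 0.621, -0.722] p [0.682, -0.075, 0.085] r [0.144, 0.873, -0.072, 0.46] F [-0.263, 14.522, 17.495] w 0.022
21.0 q [0.603, 0.282, -0.777, 2.283, 2.109, 0.594, -0.738] p [0.68, -0.092, 0.084] r [0.145, 0.873, -0.073, 0.459] F [0.866, 11.011, 13.182] w 0.022
21.42 q [0.603, 0.282, -0.777, 2.283, 2.108, 0.594, -0.738] p [0.68, -0.091, 0.084] r [0.145, 0.873, -0.073, 0.459] F [0.104, 9.331, 11.352] w 0.022
to go [ 1.01689785 -0.94615155 -0.30511473]
0.8342915773391724 (-7, 60)
0.5466942191123962 (-5, 60)
wanted shift [-6.01985725 59.21792872]
```

In place (shift (-7,60) against (-6,59) wanted). I'll release and back off.

```bash
python3 -m creep '[{"rotation":[0,0,0],"offset":[0,0,0],"claw":0.35},{"rotation":[0,0,0],"offset":[0,0,0],"claw":0.5},{"rotation":[0,0,0],"offset":[0,0,0],"claw":0.6},{"rotation":[0,0,0],"offset":[0,0,0],"claw":0.6},{"rotation":[0,0,0],"offset":[0,0,0],"claw":0.6}]' >/dev/null; python3 log.py
python3 -m creep '[{"rotation":[0,0,0],"offset":[0,0,0],"claw":0.6},{"rotation":[0,0,0],"offset":[0,0,-4],"claw":0.6},{"rotation":[0,0,0],"offset":[-1,0,-7],"claw":0.6},{"rotation":[0,0,0],"offset":[-1,0,-7],"claw":0.6},{"rotation":[0,0,0],"offset":[-2,0,-7],"claw":0.6}]' >/dev/null; python3 log.py
python3 pot.py 13; python3 ledge.py now
```

```text
21.88 q [0.604, 0.284, -0.775, 2.286, 2.106, 0.595, -0.738] p [0.678, -0.094, 0.081] r [0.147, 0.874, -0.074, 0.457] F [-0.875, -0.011, 0.535] w 0.047
22.3 q [0.61, 0.191, -0.794, 2.319, 2.034, 0.548, -0.717] p [0.661, -0.086, 0.1] r [0.146, 0.874, -0.073, 0.458] F [-0.589, 0.284, 0.442] w 0.052
to go [ 2.71725838  0.40928535 25.21869229]
0.871826708316803 (-6, 59)
0.8678441047668457 (-5, 59)
wanted shift [-6.01985725 59.21792872]
[ 0.6615 -0.0865  0.1005]
now [0.5652 0.244  0.2957] [ 0.5354 -0.2154  0.2956] len 0.4603049884068007 (array([336.2182, 141.2708], dtype=float32), array([316.4914, 324.7303], dtype=float32)) (array([200.818 , 213.8859], dtype=float32), array([429.9044, 235.9908], dtype=float32))
```

```bash
python3 -m creep '[{"rotation":[0,0,0],"offset":[0,0,-4],"claw":0.6},{"rotation":[0,0,0],"offset":[0,0,-4],"claw":0.6},{"rotation":[0,0,0],"offset":[0,0,-4],"claw":0.6},{"rotation":[0,0,0],"offset":[0,0,-4],"claw":0.6},{"rotation":[0,0,0],"offset":[0,0,-4],"claw":0.6}]' >/dev/null; python3 log.py
python3 - <<'E'
from rows import *
p,r,q=now();print(H.inv().apply(p-O))
for h in([.02,.05,.135],[-.05,.13,.15]):
    qq,e,a=ik(w(h),r,q,.005);print(e,a,min((qq-LO).min(),(HI-qq).min()));p,r=seg(p,r,w(h),r);q=qq
E
```

```text
22.87 q [0.614, 0.12, -0.807, 2.348, 1.979, 0.514, -0.702] p [0.646, -0.081, 0.111] r [0.146, 0.874, -0.073, 0.458] F [-0.735, -0.306, -0.307] w 0.052
[ 0.05052127 -0.0885711   0.11101712]
5.691928157054208e-07 3.935462224607495e-06 0.06776865834542978
rot [0.0, 0.0, 0.0] off [4, 25, -13] x5 -> [0.624 0.058 0.132]
2.8555061750688646e-07 1.4079365171999175e-06 0.07147816724188916
rot [0.0, 0.0, 0.0] off [7, 12, -17] x5 -> [0.559 0.144 0.152]
```

```bash
python3 -m creep '[{"rotation":[0,0,0],"offset":[4,25,-13],"claw":0.6},{"rotation":[0,0,0],"offset":[4,25,-13],"claw":0.6},{"rotation":[0,0,0],"offset":[4,25,-13],"claw":0.6},{"rotation":[0,0,0],"offset":[4,25,-13],"claw":0.6},{"rotation":[0,0,0],"offset":[4,25,-13],"claw":0.6}]' >/dev/null; python3 log.py
python3 -m creep '[{"rotation":[0,0,0],"offset":[7,12,-17],"claw":0.3},{"rotation":[0,0,0],"offset":[7,12,-17],"claw":0.3},{"rotation":[0,0,0],"offset":[7,12,-17],"claw":0.3},{"rotation":[0,0,0],"offset":[7,12,-17],"claw":0.3},{"rotation":[0,0,0],"offset":[7,12,-17],"claw":0.3}]' >/dev/null; python3 log.py
python3 -m creep '[{"rotation":[0,0,0],"offset":[0,0,0],"claw":0.3},{"rotation":[0,0,0],"offset":[0,0,0],"claw":0.3},{"rotation":[0,0,0],"offset":[0,0,0],"claw":0.3},{"rotation":[0,0,0],"offset":[0,0,0],"claw":0.3},{"rotation":[0,0,0],"offset":[0,0,0],"claw":0.3}]' >/dev/null; python3 log.py
python3 pot.py 14; python3 ledge.py now
python3 - <<'E'
from h import *
im=cv2.imread("pics/scenen.png");k=im[260:330,340:390]
m=k.max(2)<60;n,l,st,c=cv2.connectedComponentsWithStats(m.astype(np.uint8));print([(st[i][4],c[i]+[340,260],onz("scene",*(c[i]+[340,260]),.103)) for i in range(1,n) if st[i][4]>15])
cv2.imwrite("pics/v14.png",np.hstack([im[80:400,150:480],cv2.imread("pics/topn.png")[80:400,150:520]]))
E
```

```text
23.28 q [0.395, 0.127, -0.988, 2.295, 1.584, 0.786, -0.562] p [0.624, 0.059, 0.133] r [0.146, 0.874, -0.073, 0.458] F [0.742, 0.731, -0.089] w 0.052
23.7 q [0.262, 0.063, -1.138, 2.289, 1.345, 0.958, -0.553] p [0.558, 0.144, 0.153] r [0.146, 0.874, -0.073, 0.458] F [-0.339, 0.068, -0.496] w 0.03
24.12 q [0.264, 0.065, -1.135, 2.289, 1.348, 0.957, -0.553] p [0.559, 0.142, 0.152] r [0.146, 0.874, -0.074, 0.458] F [-0.153, 0.335, 0.516] w 0.026
to go [ -51.94396976 -183.34846276  194.14213493]
0.8713080286979675 (-6, 59)
0.8738528490066528 (-6, 59)
wanted shift [-6.01985725 59.21792872]
[0.5592 0.1428 0.1521]
now [0.5651 0.2443 0.2955] [ 0.5354 -0.2153  0.2962] len 0.4606087253618806 (array([336.226 , 141.1595], dtype=float32), array([316.3819, 324.7169], dtype=float32)) (array([200.7124, 214.0202], dtype=float32), array([429.9191, 235.8494], dtype=float32))
[(np.int32(45), array([364.2       , 288.53333333]), array([ 0.64952237, -0.0801977 ,  0.103     ]))]
```

View pics/v14.png

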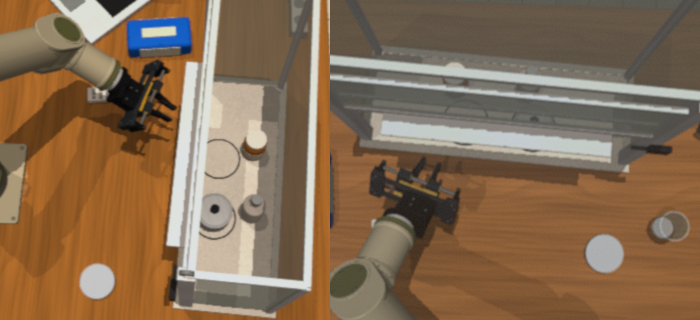

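The pot stands in the former empty ring, with its knob at (364,289) in the scene view. The sash is up near the pointer, the gripper is clear, and the other things look unmoved. Handing in.

```bash
python3 -c "
from workcell import arm
print(arm.sign_off())"
```

```text
the job is handed in; nothing more can be done
None
```

I raised the sash to the clip's pointer and moved the pot into the empty ring, then handed the job in at about 24 s. Sign-off gives no verdict, so what follows rests on my own measurements.

- **Sash:** pushed up with the closed fingers under its ledge. My last measurement puts its bottom edge at z ≈ 0.288 m (up to 0.292 by a second calculation). The pointer is at 0.290–0.293 m, so the edge is between level and about 5 mm low. It did not move afterwards.
- **Pot:** slid sideways by gripping its knob from the front, because a side push would have brought the wide gripper body into the pot. Its knob now lies about 4 mm from the ring's centre, against a limit of 12 mm. The image shift of (-6, 59) pixels matches the wanted (-6, 59).
- **Gripper:** backed off and touching nothing, with wrist force at noise level. In the last view the jar, bottle, dish and beaker show no visible shift. I only looked and did not measure them, and the tissues and the mostly hidden remote were the hardest to judge.

Three things did not go as expected:
- **Finger length:** the real fingertips end about 25 mm short of the reported TCP. My first lift therefore passed in front of the ledge; I saw this in the pictures and corrected it.
- **Forces while sliding:** the wrist force rose to about 29 N, and once read roughly the pot's weight. The tool rose at most about 2 mm, so any lift should be well under the 8 mm limit.
- **Pot tilt:** I did not measure it during the slide.

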